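# Tamp the lava-rock tray level

### The arm

A 6-joint arm with a two-finger parallel gripper is mounted at the origin on the work surface. World frame = base frame: x ahead of the robot, y to its left, z up, the work surface at z = 0. Lengths are in m, angles in rad, forces in N, time in s.
With the tool pointing down it reaches from about 0.35 to 0.775 m from the base axis. Payload 7.3 kg.
Tool frame: the origin (TCP) lies at the very end of the fingers, on their centre line; the grasp point (between the pads) lies 19 mm behind it; x points along the fingers, y is the direction in which the jaws open and shut, and the axes are right-handed (so a half turn about x gives the same grasp; the last joint's range is limited). The gripper opens to 92 mm and grips with 3 to 60 N. Pads are 19 mm wide; open, the fingers measure 130 mm over their backs; the gripper's body (75 mm by 190 mm) begins 47 mm behind the grasp point.
Start: joints at [-1.45, 0.342, 1.524, -0, 1.275, -0.146], TCP at [0.138, -0.506, 0.227] pointing down, gripper open.
Joint ranges: [-2.53, 2.53], [-0.77, 2.02], [0.04, 2.7], [-1, 4.14], [0.28, 2.66], [-3.11, 3.11]. Speed limits (rad/s): [2.57, 2.57, 3.14, 3.14, 3.14, 3.14].

### API

Orientations are given as [roll, pitch, yaw] about the fixed x, y, z axes, in that order (R = Rz(yaw) Ry(pitch) Rx(roll)).
In Python, from cell import observe, vision, job gives the robot as it stands.
- The arm moves only by the tool send_rows, never from a script. Its argument "motion" is a list of rows, each an object with "hand": the opening, from -1 (shut) to 1 (fully open), so that 0 is half open; "slide": the shift along the tool's x, y, z in mm, a list of three; "spin": the turn about the tool's x in rad. In form: [{"hand": hand, "slide": [tx, ty, tz], "spin": spin}, ...]. A call has 1 to 8 rows; each row shifts and turns the pose as measured when the row begins, along the tool's axes as they then stand; what a row does not reach is not made up. A row lasts 1/10 s, in which the tool goes at most 50 mm and 8.59 degrees, less where a joint would pass 70% of its speed; a pose out of reach is approached as far as the arm can. A call with a gripper value outside its range is refused whole. The fingers move at their own pace and stop on an object; "grip_force" is the grip in N (left out, the last holds). Time passes only in rows, so rows that do not move let the fingers close. It gives the time, the measured TCP pose, the force and the opening at its end, in the units of the state.
- observe(): the state, without advancing time (a new reading comes with each control period).
- vision.read_camera(name): name is "side" or "top" or "wrist"; returns a dict with "pixels" (480x640x3 uint8, blue, green, red), "range_z" (480x640 float32, m along the optical axis (not along the pixel's ray), 0 where there is no reading), "fx", "fy", "cx", "cy" (pixels), "world_from_camera" (4x4, takes a point from camera to world coordinates); the wrist camera has in their place "T_tool_cam" (4x4, takes a point from camera to tool coordinates, whose origin is the TCP and whose axes are the tool frame's). Camera axes: x right, y down, z forward; pixel columns grow to the right and rows downward; lengths in m; the calibration is good to about 2 mm. The wrist camera is an equidistant fisheye: a pixel r from the principal point sees the ray r / f radians off the axis. A picture is of the moment at which its call begins: read the wrist's pose just before it.
- job.hand_in(): hands the job in, once; it reports no verdict.
Trained networks look in a picture, given as the dict that the camera call returned (one of the last four; its "shot" number tells which), for a name from the list of things; names that differ only in an ending like _2 or _b are one class to them, and where a whole thing is asked for, a point or a joint stands for the part that bears it (a point fixed in the world has none). Each returns a list of dicts, best first, with "conf" (0 to 1); they miss things now and then, are a little off and sometimes report something else, mostly with a low value. They report only what shows in the picture. A call takes as long as a camera call. They do not tell look-alikes from the thing itself.
- vision.search_frame(picture, thing): "uv" ([column, row] in pixels, amid what is visible of it).
- vision.cut_out(picture, thing): "mask" (480x640 bool, what is visible of it) and "uv" ([column, row] in pixels, amid what is visible of it).
The state is a dict: "time": time; "qpos": joint angles; "qvel": joint speeds; "joint_efforts": joint torques, N m; "tool_pos": TCP position; "tool_rot": TCP orientation; "contact_force": force on the tool from outside, world axes, zero at the start; "torque": the same for the moment, N m; "opening": finger opening in m.
Only numpy, scipy, OpenCV 4.12 (cv2) and the standard library are available. Lean on these libraries where they do the work, as an engineer would, in place of code of your own. Each camera call takes 0.05 s, during which the arm holds its last target.

### The job

Two of the eight lava rocks in the steel tray ride high: take the yellow-handled tamper and with its flat plate press them down one after the other, each until it sits hard on the tray floor among the rest; feel for the firm stop and bear on each with about 15 N for a moment (a rock cracks above 30 N). Touch the rocks only with the tamper, never with the fingers. Then stand the tamper upright in the middle of the blue mat, let go, and leave everything else where it is.

Things in the scene. Friction and masses are not known exactly. Their poses are not given: they have to be found in the camera images.
- tray: Fixed steel tray, outside 105 mm (its x) by 195 mm (its y, from -95 to +100 mm), rim 38 mm above the bench, floor and walls 4 mm. Origin at bench level. A low rib along y makes two 46.5 mm wide channels, axes at x = -25.25 and +25.25 mm, four rocks in a row in each. Rocks on the floor stand a little above the rim.
- plate0 (a joint): Red sprung end plate at the +y end of the channel at tray x = -25.25 mm: 0 at rest, grows (m) to at most 0.022 as the row of rocks pushes it towards tray +y. Its spring takes about 3 to 4 N.
- plate1 (a joint): The same for the channel at tray x = +25.25 mm. A high rock forced down between its neighbours spreads its row and ends with the plate about 0.008 to 0.015 in.
- mat: Blue flat square mat fixed on the bench, 120 x 120 x 4 mm, origin at the centre of its underside.
- tamper_grip (a point): Point to grasp on the tamper, at the centre of its upright yellow handle, 85 mm above the tamper's underside; z axis up along the handle. The handle is 24 x 24 mm square with its faces along the x and y axes and reaches from 10 to 115 mm above the underside, the same all the way. The tamper weighs about 0.3 kg and stands upright on the bench at the start.
- tamper_face (a point): Centre of the underside of the tamper's flat square steel plate, 46 x 46 x 10 mm, sides along the handle's faces; axes as tamper_grip.
- rock00: Rounded dark lava rock, 42 mm across, about 100 g, origin at its centre; in the channel at tray x = -25.25 mm, number 1 of 4 counted from the fixed (-y) end. It lies on the floor from the start.
- rock_a: One of the two high lava rocks, one in each channel (second in the row in one, third in the other), 38 to 46 mm across (sizes differ, not told), about 80 to 130 g, origin at its centre. Wedged 18 to 25 mm up between its neighbours, it yields at about 6 to 11 N downwards, moves 4 to 8 mm towards tray +y as it sinks, stops hard on the tray floor and stays down.
- rock02: Rounded dark lava rock, 42 mm across, about 100 g, origin at its centre; in the channel at tray x = -25.25 mm, number 3 of 4 counted from the fixed (-y) end. It lies on the floor from the start.
- rock03: Rounded dark lava rock, 42 mm across, about 100 g, origin at its centre; in the channel at tray x = -25.25 mm, number 4 of 4 counted from the fixed (-y) end. It lies on the floor from the start.
- rock10: Rounded dark lava rock, 42 mm across, about 100 g, origin at its centre; in the channel at tray x = +25.25 mm, number 1 of 4 counted from the fixed (-y) end. It lies on the floor from the start.
- rock11: Rounded dark lava rock, 42 mm across, about 100 g, origin at its centre; in the channel at tray x = +25.25 mm, number 2 of 4 counted from the fixed (-y) end. It lies on the floor from the start.
- rock_b: One of the two high lava rocks, one in each channel (second in the row in one, third in the other), 38 to 46 mm across (sizes differ, not told), about 80 to 130 g, origin at its centre. Wedged 18 to 25 mm up between its neighbours, it yields at about 6 to 11 N downwards, moves 4 to 8 mm towards tray +y as it sinks, stops hard on the tray floor and stays down.
- rock13: Rounded dark lava rock, 42 mm across, about 100 g, origin at its centre; in the channel at tray x = +25.25 mm, number 4 of 4 counted from the fixed (-y) end. It lies on the floor from the start.
- can: Closed green drink can, 66 mm across, 120 mm tall, origin at the centre of its underside; leave alone.
- can2: Closed red drink can, 66 mm across, 120 mm tall, origin at the centre of its underside; leave alone.
- jar: Amber jar, 64 mm across, 90 mm tall, beyond the tray, origin at the centre of its underside; leave alone.
- cup: White mug, 80 mm across, 95 mm tall, origin at the centre of its underside; leave alone.
- screwdriver: Screwdriver lying on the bench beyond the tray; leave alone.
There are look-alikes about, which are no part of the job. What is shaped like the rock02 but green is not meant. Several things look just like the mat: the one meant starts farthest to the robot's right.

How it is judged:
By the outcome, as a careful person would: the job done as asked, in the order asked, and still so for the second after the job is handed in, with the robot touching nothing.
It also fails if it takes over 64 s, if anything falls off the work surface, if the arm or the gripper's body presses on something with over 40 N, if the wrist force passes 120 N, or if a joint passes its speed limit or range.

## Working session

There is one attempt and no reset: what is moved stays moved. The work goes in short steps, Python scripts to look and compute and a tool call to move; the robot and the scene stay as the last step left them, time stands still between calls to the robot, and variables do not carry over. Pictures are saved under pics/ and viewed, and the job is handed in when it is done.

Besides the shell and the picture viewer there is one more tool, called after "Emit:" as name(argument=value, ...), one argument or row to a line, values as JSON. send_rows: Moves the arm, as the interface text tells. Its arguments: {"type":"object","properties":{"motion":{"type":"array","items":{"type":"object","properties":{"hand":{"type":"number"},"slide":{"type":"array","items":{"type":"number"}},"spin":{"type":"number"}}}},"grip_force":{"type":"number"}},"required":["motion"]}

```bash
ls; mkdir -p pics
cat > h.py <<'E'
import numpy as np, cv2
from cell import observe, vision, job
def w(p,u,v,z=None):
    """pixel->world using range (z None)"""
    T=np.array(p["world_from_camera"])
    if z is None: z=p["range_z"][int(round(v)),int(round(u))]
    c=np.array([(u-p["cx"])/p["fx"]*z,(v-p["cy"])/p["fy"]*z,z,1])
    return (T@c)[:3]
def cloud(p):
    T=np.array(p["world_from_camera"]); z=p["range_z"]
    v,u=np.mgrid[0:480,0:640]
    P=np.stack([(u-p["cx"])/p["fx"]*z,(v-p["cy"])/p["fy"]*z,z,np.ones_like(z)],-1)
    W=(P@T.T)[...,:3]; W[z==0]=np.nan
    return W
E
python3 - <<'E'
from h import *
s=observe(); print({k:np.round(v,3).tolist() for k,v in s.items()})
for n in ["top","side"]:
    p=vision.read_camera(n); cv2.imwrite(f"pics/{n}0.png",p["pixels"]); np.save(f"{n}0.npy",cloud(p))
    print(n,p["fx"],p["cx"],p["cy"],np.round(p["world_from_camera"],3).tolist())
    for t in ["tray","mat","tamper_grip","rock_a","rock00","plate0","can","jar","cup"]:
        r=vision.search_frame(p,t); print(t,[(np.round(x["uv"]).tolist(),round(x["conf"],2),np.round(w(p,*x["uv"]),3).tolist()) for x in r[:9]])
E
```

```text
pics
{'time': 0.0, 'qpos': [-1.45, 0.343, 1.525, 0.0, 1.275, -0.146], 'qvel': [-0.0, 0.0, 0.0, 0.002, 0.0, 0.001], 'joint_efforts': [0.0, -43.124, -24.422, 0.072, 0.056, -0.0], 'tool_pos': [0.138, -0.506, 0.226], 'tool_rot': [-1.741, 1.569, 1.667], 'contact_force': [-0.52, 0.026, 0.694], 'torque': [-0.006, 0.022, -0.014], 'opening': 0.092}
top 614.4118643771889 317.3159674282344 240.7952545620709 [[0.037, -0.978, 0.205, 0.314], [-0.999, -0.037, 0.001, -0.052], [0.006, -0.205, -0.979, 1.246], [0.0, 0.0, 0.0, 1.0]]
tray [([253.0, 224.0], 0.91, [0.606, 0.086, 0.002]), ([285.0, 228.0], 0.33, [0.583, 0.015, 0.07]), ([236.0, 241.0], 0.23, [0.562, 0.114, 0.036])]
mat [([451.0, 285.0], 0.81, [0.492, -0.326, 0.005]), ([346.0, 343.0], 0.63, [0.368, -0.115, 0.003])]
tamper_grip [([130.0, 290.0], 0.7, [0.452, 0.309, 0.057])]
rock_a [([285.0, 229.0], 0.97, [0.582, 0.013, 0.07]), ([251.0, 241.0], 0.86, [0.562, 0.082, 0.039]), ([239.0, 285.0], 0.86, [0.472, 0.1, 0.044]), ([304.0, 231.0], 0.79, [0.584, -0.023, 0.044]), ([281.0, 300.0], 0.79, [0.446, 0.017, 0.04]), ([244.0, 214.0], 0.78, [0.615, 0.09
[... 1791 characters left out ...]
6, 0.044])]
rock00 [([265.0, 235.0], 0.73, [0.463, 0.084, 0.032]), ([320.0, 228.0], 0.7, [0.574, -0.005, 0.059]), ([271.0, 247.0], 0.69, [0.444, 0.017, 0.041]), ([344.0, 228.0], 0.48, [0.632, -0.025, 0.048]), ([305.0, 219.0], 0.46, [0.578, 0.079, 0.039]), ([330.0, 238.0], 0.44, [0.583, -0.036, 0.044])]
plate0 [([335.0, 224.0], 0.43, [0.631, 0.014, 0.04]), ([292.0, 215.0], 0.4, [0.575, 0.147, 0.017])]
can [([328.0, 179.0], 0.94, [0.707, 0.165, 0.08]), ([295.0, 163.0], 0.73, [0.684, 0.311, 0.076]), ([301.0, 221.0], 0.72, [0.566, 0.077, 0.039])]
jar [([366.0, 202.0], 0.78, [0.736, 0.019, 0.067])]
cup [([475.0, 316.0], 0.77, [0.641, -0.464, 0.084]), ([301.0, 222.0], 0.62, [0.566, 0.078, 0.038])]
```

View pics/top0.png

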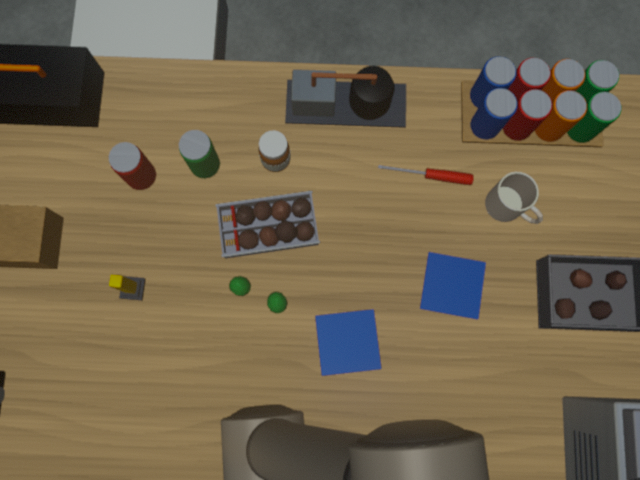

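View pics/side0.png

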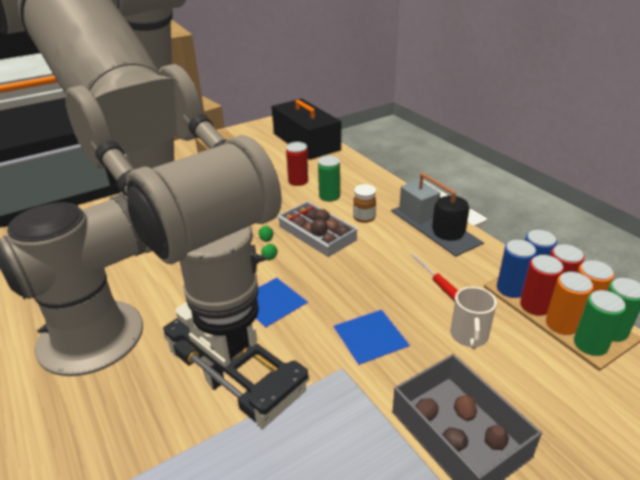

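The mats are at (451,285), world y -0.33, and at (346,343), world y -0.12. The one farthest to the robot's right is (451,285). I'll enlarge it and the tray and measure.

```bash
cat > m.py <<'E'
from h import *
im=cv2.imread("pics/top0.png"); W=np.load("top0.npy")
a=cv2.resize(im[185:265,205:330],(750,480),interpolation=cv2.INTER_CUBIC)
cv2.imwrite("pics/traycrop.png",a)
b=np.hstack([cv2.resize(im[240:330,410:500],(390,390)),cv2.resize(im[260:315,95:150],(390,390),interpolation=cv2.INTER_CUBIC)])
cv2.imwrite("pics/matcrop.png",b)
hsv=cv2.cvtColor(im,cv2.COLOR_BGR2HSV)
# mat
for (x0,y0,x1,y1) in [(410,240,500,330),(305,300,395,385)]:
    m=np.zeros((480,640),bool); m[y0:y1,x0:x1]=True
    m&=(hsv[...,0]>100)&(hsv[...,0]<130)&(hsv[...,1]>150)
    Q=W[m]; r=cv2.minAreaRect((Q[:,:2]*1000).astype(np.float32)); print("mat",r,np.nanmedian(Q[:,2]))
# tamper yellow
m=np.zeros((480,640),bool); m[260:315,95:150]=True
my=m&(hsv[...,0]>20)&(hsv[...,0]<35)&(hsv[...,1]>200)
Q=W[my]; print("yellow z",np.nanpercentile(Q[:,2],[1,50,99]))
T=Q[Q[:,2]>np.nanmax(Q[:,2])-0.012]; print("top",len(T),cv2.minAreaRect((T[:,:2]*1000).astype(np.float32)),T.mean(0))
g=m&(W[...,2]>0.005)&(W[...,2]<0.013); T=W[g]; print("plate",len(T),cv2.minAreaRect((T[:,:2]*1000).astype(np.float32)))
sel=(W[...,2]>0.004)&m
T=W[sel]; print(cv2.minAreaRect((T[:,:2]*1000).astype(np.float32)))
# tray
m=np.zeros((480,640),bool); m[185:265,205:330]=True
g=m&(W[...,2]>0.033)&(W[...,2]<0.08)
n,l,st,c=cv2.connectedComponentsWithStats(g.astype(np.uint8)); k=1+np.argmax(st[1:,4]); T=W[l==k]
r=cv2.minAreaRect((T[:,:2]*1000).astype(np.float32)); print("tray",r)
for u,v in [(304,231),(286,231),(268,236),(249,239),(302,208),(281,209),(263,210),(245,214)]:
    P=W[v-12:v+13,u-9:u+10].reshape(-1,3); P=P[np.isfinite(P[:,2])]
    z=np.percentile(P[:,2],97); t=P[P[:,2]>z-0.004]; print((u,v),round(z,4),np.round(t.mean(0),4),len(t))
E
python3 m.py
```

```text
mat ((495.95318603515625, -329.9952697753906), (109.72949981689453, 116.20927429199219), 77.55342102050781) 0.004953401459337092
mat ((370.72552490234375, -118.02030944824219), (115.15037536621094, 114.51898193359375), 8.91716194152832) 0.004665890586426524
yellow z [0.03057663 0.11126353 0.11942394]
top 157 ((461.81768798828125, 320.4345703125), (24.50202751159668, 22.013708114624023), 85.30696105957031) [0.46162357 0.31997948 0.11464559]
plate 246 ((464.36639404296875, 342.29083251953125), (110.61778259277344, 107.32689666748047), 3.8883514404296875)
((463.28076171875, 342.4500732421875), (113.75528717041016, 109.62775421142578), 5.104016304016113)
tray ((601.0673828125, 52.84065246582031), (112.32243347167969, 199.4659881591797), 10.74443531036377)
(304, 231) 0.0538 [ 0.5827 -0.0084  0.055 ] 27
(286, 231) 0.072 [0.5819 0.0136 0.0703] 89
(268, 236) 0.0543 [0.5804 0.0325 0.0572] 23
(249, 239) 0.0463 [0.5667 0.0888 0.0446] 89
(302, 208) 0.0468 [ 0.6394 -0.0153  0.045 ] 79
(281, 209) 0.0522 [0.6092 0.0185 0.058 ] 19
(263, 210) 0.0621 [0.6235 0.0636 0.0603] 86
(245, 214) 0.0486 [0.6172 0.0944 0.0473] 60
```

Run:
```python
from h import *
from scipy.spatial.transform import Rotation as R
s=observe(); M=R.from_euler('xyz',s['tool_rot']).as_matrix(); print(np.round(M,3))
p=vision.read_camera("wrist"); print(np.round(p["T_tool_cam"],3).tolist(),p['fx'],p['cx'],p['cy'])
```

```text
[[ 0.     0.264 -0.965]
 [-0.    -0.965 -0.264]
 [-1.     0.     0.   ]]
[[-0.0, -0.272, 0.962, -0.158], [1.0, -0.0, 0.0, -0.001], [0.0, 0.962, 0.272, -0.074], [0.0, 0.0, 0.0, 1.0]] 371.64829954431775 323.46864978239506 248.11442312892882
```

View pics/traycrop.png

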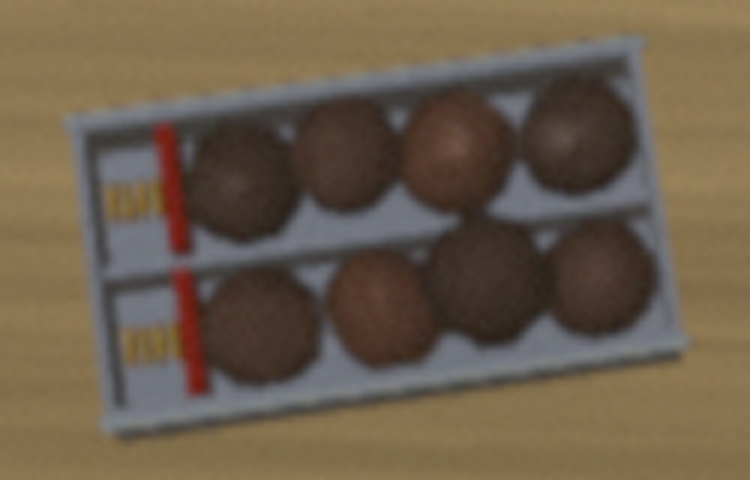

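View pics/matcrop.png

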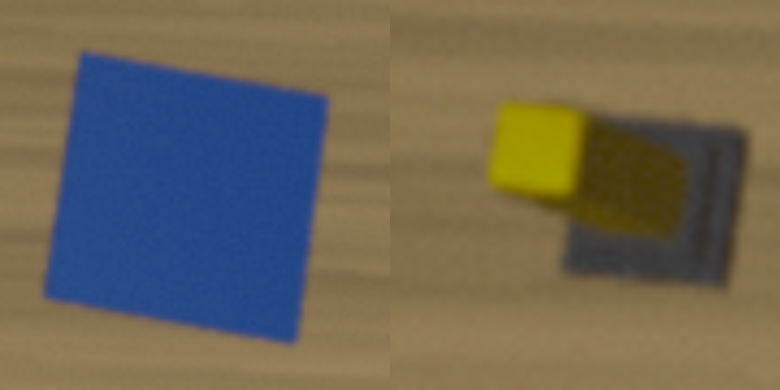

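Left picture: the high rocks stand out at top-view (286,230), second in the near channel, and at (262,210), third in the far channel. The red plates are at the left, so tray +y is about world +y. The mat meant is at (451,285) and the tamper at (118–130,285). Next I'll get exact poses from corners on known-height planes.

```bash
cat >> h.py <<'E'
def onplane(p,u,v,h):
    T=np.array(p["world_from_camera"]); d=T[:3,:3]@np.array([(u-p["cx"])/p["fx"],(v-p["cy"])/p["fy"],1])
    return T[:3,3]+d*(h-T[2,3])/d[2]
E
cat > m2.py <<'E'
from h import *
p=vision.read_camera("top")
def quad(name,pts,s,ox,oy,h):
    Q=np.array([onplane(p,ox+(x+.5)/s-.5,oy+(y+.5)/s-.5,h) for x,y in pts])[:,:2]
    e=np.roll(Q,-1,0)-Q
    print(name,"c",np.round(Q.mean(0),4),"len",np.round(np.linalg.norm(e,axis=1)*1e3,1),"yaw",np.round(np.degrees(np.arctan2(e[:,1],e[:,0])),1))
    return Q
quad("tray",[(70,120),(638,40),(686,345),(107,433)],6,205,185,.038)
quad("mat",[(82,52),(328,97),(297,342),(45,297)],390/90,410,240,.004)
quad("handle",[(110,103),(195,107),(188,195),(100,190)],390/55,95,260,.115)
quad("plate",[(188,115),(355,128),(338,288),(175,270)],390/55,95,260,.010)
for u,v,h in [(286,231,.05),(262.5,210.5,.045)]:
    print(onplane(p,u,v,h))
a=p["pixels"]
for n in ["rock_a"]:
    for r in vision.cut_out(p,n)[:12]:
        m=r["mask"]; print(np.round(r["uv"]),round(r["conf"],2),m.sum(), np.round(cv2.minEnclosingCircle(np.argwhere(m)[:,::-1].astype(np.float32))[0],1),round(cv2.minEnclosingCircle(np.argwhere(m)[:,::-1].astype(np.float32))[1],1))
E
python3 m2.py
```

```text
tray c [0.5992 0.0522] len [194.4 107.3 195.  108.9] yaw [ -79.5 -169.2  101.    10.5]
mat c [ 0.4931 -0.3299] len [118.  117.5 118.5 118.4] yaw [-98.4 171.8  82.   -8.4]
handle c [0.4618 0.3206] len [22.3 23.2 23.  22.9] yaw [ -90.6 -178.7   88.9   -0.5]
plate c [0.462  0.3207] len [48.  45.9 46.8 44.4] yaw [-92.3 179.4  85.9   1.1]
[0.58222817 0.01293982 0.05      ]
[0.62389569 0.06256181 0.045     ]
[245. 213.] 0.89 283 [245.  214.6] 9.8
[304. 208.] 0.87 329 [300.7 207.1] 10.5
[303. 234.] 0.83 291 [304.4 230.7] 10.3
[265. 210.] 0.75 267 [262.4 209.9] 9.2
[285. 227.] 0.72 411 [286.4 230.6] 11.7
[281. 207.] 0.72 300 [280.9 209.9] 10.0
[266. 235.] 0.67 315 [269.5 235.5] 11.0
[253. 240.] 0.66 315 [248.3 239.9] 10.5
[279. 300.] 0.66 348 [276.9 301.5] 10.7
[239. 286.] 0.59 335 [239.1 285.3] 10.6
```

Emit:
send_rows(
  motion=[
    {"hand": 1, "slide": [0, 0, 0], "spin": 0.138},
    {"hand": 1, "slide": [0, 0, 0], "spin": 0.138},
    {"hand": 1, "slide": [0, -30, -34], "spin": 0},
    {"hand": 1, "slide": [0, -30, -34], "spin": 0},
    {"hand": 1, "slide": [0, -30, -34], "spin": 0},
    {"hand": 1, "slide": [0, -30, -34], "spin": 0},
    {"hand": 1, "slide": [0, -30, -34], "spin": 0},
    {"hand": 1, "slide": [0, -30, -34], "spin": 0},
  ],
)

```text
time: 1.95
tool_pos: [0.3492, -0.3296, 0.2262]
tool_rot: [1.623, 1.568, -1.551]
contact_force: [0.6, -0.3, -0.0]
opening: 0.0918
```

Emit:
send_rows(
  motion=[
    {"hand": 1, "slide": [0, -40, -30], "spin": 0},
    {"hand": 1, "slide": [0, -40, -30], "spin": 0},
    {"hand": 1, "slide": [0, -46, -20], "spin": 0},
    {"hand": 1, "slide": [0, -48, -10], "spin": 0},
    {"hand": 1, "slide": [0, -50, 0], "spin": 0},
    {"hand": 1, "slide": [0, -50, 0], "spin": 0},
    {"hand": 1, "slide": [0, -50, 0], "spin": 0},
    {"hand": 1, "slide": [0, -50, 0], "spin": 0},
  ],
)

```text
time: 2.75
tool_pos: [0.4545, 0.0416, 0.2251]
tool_rot: [2.429, 1.563, -0.746]
contact_force: [0.3, -0.4, 0.1]
opening: 0.0917
```

```bash
cat >> h.py <<'E'
from scipy.spatial.transform import Rotation as R
def pose():
    s=observe(); return np.array(s['tool_pos']),R.from_euler('xyz',s['tool_rot']).as_matrix(),s
def go(x,y,z,yaw=None):
    """tool-frame shift (mm) and spin (rad) to reach TCP x,y,z with tool-y at world angle yaw(deg)"""
    t,M,s=pose(); d=M.T@(np.array([x,y,z])-t)*1e3
    a=np.degrees(np.arctan2(M[1,1],M[0,1])); sp=0
    if yaw is not None: sp=-np.radians((yaw-a+90)%180-90)
    print("t",round(s['time'],2),"pos",np.round(t,4),"yaw_y",round(a,2),"tilt",np.round(M[:,0],4),"F",np.round(s['contact_force'],1),"open",round(s['opening'],4),"q",np.round(s['qpos'],2))
    print("slide",np.round(d,1),"spin",round(sp,4))
E
python3 -c "
from h import *
go(.462,.3207,.22,-90.5)"
```

```text
t 2.75 pos [0.4545 0.0416 0.2251] yaw_y -91.92 tilt [ 0.0056 -0.0052 -1.    ] F [ 0.3 -0.4  0.1] open 0.0917 q [-0.07  0.21  1.71 -0.01  1.21  1.53]
slide [   3.7 -279.2    1.9] spin -0.0247
```

Emit:
send_rows(
  motion=[
    {"hand": 1, "slide": [1, -50, 0], "spin": -0.012},
    {"hand": 1, "slide": [1, -50, 0], "spin": -0.012},
    {"hand": 1, "slide": [1, -50, 0], "spin": 0},
    {"hand": 1, "slide": [1, -50, 0], "spin": 0},
    {"hand": 1, "slide": [0, -40, 0], "spin": 0},
    {"hand": 1, "slide": [0, -20, 0], "spin": 0},
    {"hand": 1, "slide": [0, 0, 0], "spin": 0},
  ],
)

```text
time: 3.45
tool_pos: [0.4559, 0.3102, 0.2204]
tool_rot: [2.79, 1.561, -0.352]
contact_force: [-0.4, -1.0, 0.5]
opening: 0.0918
```

Run:
```python
from h import *
go(.462,.3207,.20,-90.5)
t,M,s=pose(); p=vision.read_camera("wrist"); cv2.imwrite("pics/w1.png",p["pixels"])
np.savez("w1.npz",t=t,M=M,T=p["T_tool_cam"],K=[p["fx"],p["fy"],p["cx"],p["cy"]],z=p["range_z"],im=p["pixels"])
```

```text
t 3.45 pos [0.4559 0.3102 0.2204] yaw_y -90.06 tilt [ 0.009  -0.0033 -1.    ] F [-0.4 -1.   0.5] open 0.0918 q [ 0.46  0.39  1.47 -0.01  1.28  2.04]
slide [ 20.4 -10.6  -5.9] spin 0.0077
```

View pics/w1.png

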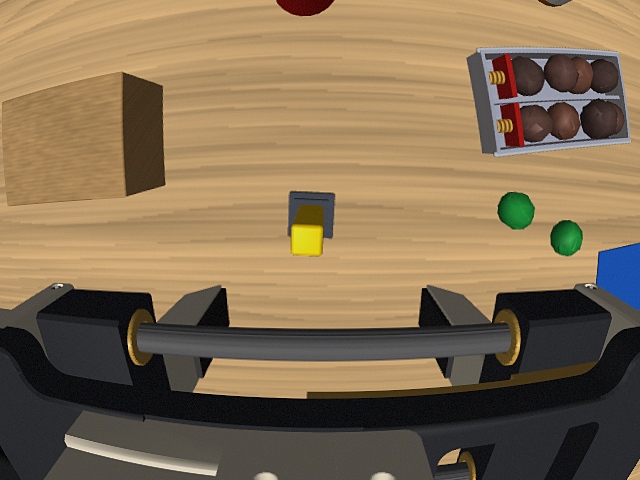

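```bash
cat >> h.py <<'E'
def fishray(K,T,M,t,u,v):
    fx,fy,cx,cy=K; a=np.array([(u-cx)/fx,(v-cy)/fy]); r=np.linalg.norm(a)
    d=np.array([*(a/r*np.sin(r)),np.cos(r)]) if r>1e-9 else np.array([0,0,1.])
    return t+M@T[:3,3], M@T[:3,:3]@d
def fishplane(f,u,v,h):
    o,d=fishray(f["K"],f["T"],f["M"],f["t"],u,v); return o+d*(h-o[2])/d[2]
E
python3 - <<'E'
from h import *
f=dict(np.load("w1.npz")); im=f["im"]
a=cv2.resize(im[180:265,270:350],(640,680),interpolation=cv2.INTER_CUBIC); cv2.imwrite("pics/w1c.png",a)
hsv=cv2.cvtColor(im,cv2.COLOR_BGR2HSV)
b=np.hstack([cv2.resize(im[35:165,460:640],(720,520),interpolation=cv2.INTER_CUBIC)]); cv2.imwrite("pics/w1t.png",b)
m=(hsv[...,0]>20)&(hsv[...,0]<35)&(hsv[...,1]>200)&(hsv[...,2]>200); m[:185]=0;m[265:]=0;m[:,:270]=0;m[:,350:]=0
r=cv2.minAreaRect(np.argwhere(m)[:,::-1].astype(np.float32)); print(r)
for q in cv2.boxPoints(r): print(fishplane(f,*q,.115))
print("c",fishplane(f,*r[0],.115))
E
```

```text
((306.0164794921875, 240.10484313964844), (29.099748611450195, 28.350400924682617), 2.385944128036499)
[0.45150055 0.33488302 0.115     ]
[0.47293757 0.33352809 0.115     ]
[0.47196061 0.3123817  0.115     ]
[0.45053315 0.31331345 0.115     ]
c [0.46183236 0.32350107 0.115     ]
```

View pics/w1c.png

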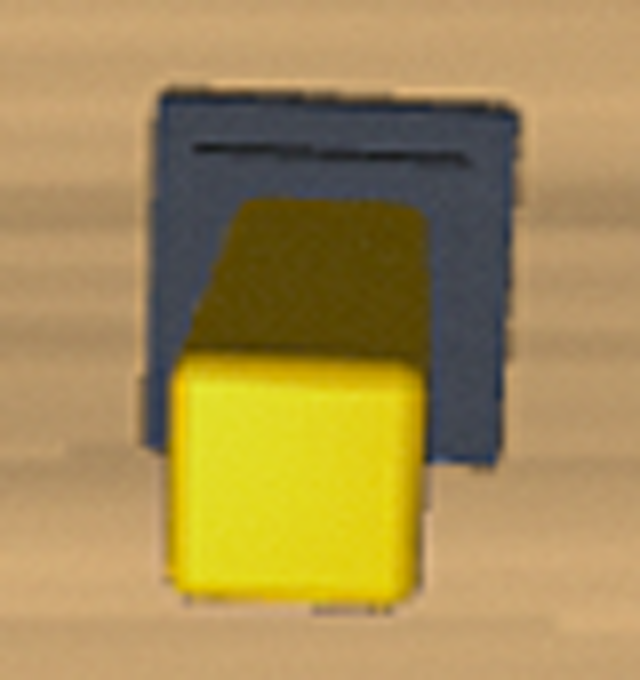

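View pics/w1t.png

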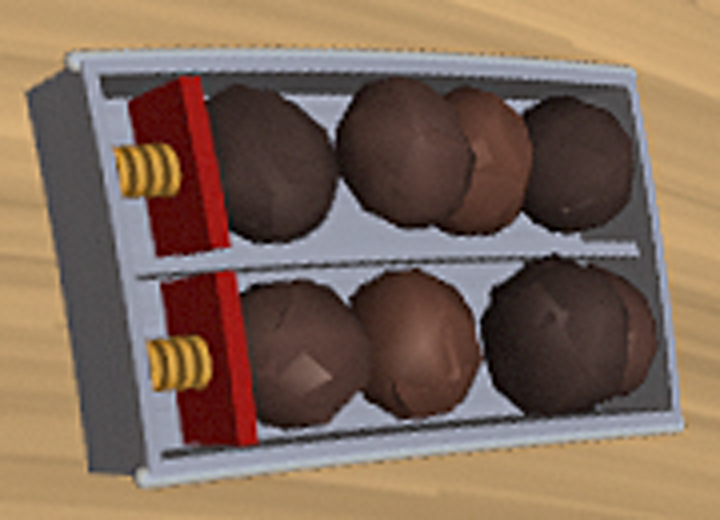

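Tamper's handle top at (307,240) in the wrist picture, turned about -2.5°. Both views agree on about (0.462, 0.322).

Emit:
send_rows(
  motion=[
    {"hand": 1, "slide": [10, -12, -6], "spin": 0.04},
    {"hand": 1, "slide": [20, 0, 0], "spin": 0},
    {"hand": 1, "slide": [30, 0, 0], "spin": 0},
    {"hand": 1, "slide": [30, 0, 0], "spin": 0},
    {"hand": 1, "slide": [25, 0, 0], "spin": 0},
    {"hand": 1, "slide": [0, 0, 0], "spin": 0},
  ],
)

```text
time: 4.1
tool_pos: [0.4657, 0.3131, 0.1039]
tool_rot: [2.784, 1.558, -0.407]
contact_force: [-1.1, -0.2, -0.2]
opening: 0.0917
```

```bash
python3 -c "
from h import *
go(.462,.322,.067,-92.3)"
```

```text
t 4.1 pos [0.4657 0.3131 0.1039] yaw_y -92.84 tilt [ 0.0121 -0.0052 -0.9999] F [-1.1 -0.2 -0.2] open 0.0917 q [ 0.46  0.53  1.59 -0.01  1.01  2.09]
slide [36.8 -8.8  4.5] spin -0.0095
```

Emit:
send_rows(
  motion=[
    {"hand": 1, "slide": [12, -10, 5], "spin": -0.01},
    {"hand": 1, "slide": [25, 0, 0], "spin": 0},
    {"hand": 1, "slide": [0, 0, 0], "spin": 0},
  ],
)

```text
time: 4.4
tool_pos: [0.4634, 0.323, 0.0685]
tool_rot: [2.986, 1.554, -0.197]
contact_force: [-0.6, -0.0, -0.9]
opening: 0.0918
```

```bash
python3 -c "
from h import *
go(.462,.322,.067,-92.3)"
```

```text
t 4.4 pos [0.4634 0.323  0.0685] yaw_y -92.38 tilt [ 0.0162 -0.0032 -0.9999] F [-0.6 -0.  -0.9] open 0.0918 q [ 0.48  0.58  1.62 -0.01  0.93  2.1 ]
slide [1.5 1.1 1.4] spin -0.0014
```

Emit:
send_rows(
  grip_force=50,
  motion=[
    {"hand": -1, "slide": [0, 1, 1], "spin": 0},
    {"hand": -1, "slide": [0, 0, 0], "spin": 0},
    {"hand": -1, "slide": [0, 0, 0], "spin": 0},
    {"hand": -1, "slide": [0, 0, 0], "spin": 0},
    {"hand": -1, "slide": [0, 0, 0], "spin": 0},
    {"hand": -1, "slide": [0, 0, 0], "spin": 0},
  ],
)

```text
time: 5.0
tool_pos: [0.4647, 0.3238, 0.0743]
tool_rot: [-3.059, 1.547, 0.042]
contact_force: [0.1, -0.8, 0.5]
opening: 0.0484
```

```bash
python3 -c "
from h import *
go(.462,.322,.067,-92.3)"
```

```text
t 5.0 pos [0.4647 0.3238 0.0743] yaw_y -92.34 tilt [ 0.0241  0.001  -0.9997] F [ 0.1 -0.8  0.5] open 0.0484 q [ 0.48  0.57  1.62 -0.01  0.93  2.1 ]
slide [7.2 2.  2.8] spin -0.0007
```

```bash
python3 -c "
from h import *
for i in range(8):
    if i%2==0: go(.462,.322,.067,-92.3)
    vision.read_camera('top')
go(.462,.322,.067,-92.3)
print(np.round(observe()['joint_efforts'],2),np.round(observe()['qpos'],4))
"
```

```text
t 5.0 pos [0.4647 0.3238 0.0743] yaw_y -92.34 tilt [ 0.0241  0.001  -0.9997] F [ 0.1 -0.8  0.5] open 0.0484 q [ 0.48  0.57  1.62 -0.01  0.93  2.1 ]
slide [7.2 2.  2.8] spin -0.0007
t 5.1 pos [0.4647 0.3238 0.0741] yaw_y -92.34 tilt [ 2.390e-02  9.000e-04 -9.997e-01] F [ 0.3  0.8 -0.5] open 0.0404 q [ 0.48  0.57  1.62 -0.01  0.93  2.1 ]
slide [7.  1.9 2.8] spin -0.0007
t 5.2 pos [0.4645 0.3237 0.0739] yaw_y -92.34 tilt [ 2.340e-02  6.000e-04 -9.997e-01] F [ 0.9  0.1 -0.2] open 0.0324 q [ 0.48  0.57  1.62 -0.01  0.93  2.1 ]
slide [6.8 1.8 2.6] spin -0.0007
t 5.3 pos [0.4645 0.3236 0.0738] yaw_y -92.34 tilt [ 2.330e-02  3.000e-04 -9.997e-01] F [-0.4 -1.9  0.9] open 0.0242 q [ 0.48  0.57  1.62 -0.01  0.93  2.1 ]
slide [6.7 1.7 2.6] spin -0.0007
t 5.4 pos [0.4644 0.3236 0.0737] yaw_y -92.34 tilt [ 2.300e-02  3.000e-04 -9.997e-01] F [-0.4  0.1 -0.4] open 0.0236 q [ 0.48  0.57  1.62 -0.01  0.93  2.1 ]
slide [6.6 1.7 2.5] spin -0.0007
[ 1.600e-01 -5.035e+01 -2.030e+01  5.000e-02 -2.500e-01  0.000e+00] [ 0.479   0.5681  1.621  -0.0128  0.932   2.0983]
```

Emit:
send_rows(
  motion=[
    {"hand": -1, "slide": [-20, 0, 0], "spin": 0},
    {"hand": -1, "slide": [-40, 0, 0], "spin": 0},
    {"hand": -1, "slide": [-40, 0, 0], "spin": 0},
  ],
)

```text
time: 5.7
tool_pos: [0.4576, 0.3212, 0.168]
tool_rot: [2.236, 1.561, -0.947]
contact_force: [1.2, 0.7, -3.6]
opening: 0.0237
```

Run:
```python
from h import *
go(.5827,.0170,.17,-79.3)
p=vision.read_camera('side'); cv2.imwrite("pics/s1.png",cv2.resize(p["pixels"][60:260,180:440],(780,600)))
go(.5827,.0170,.17,-79.3)
f=dict(np.load("w1.npz"))
Q=np.array([fishplane(f,460+x/4-.375,35+y/4-.375,.038) for x,y in [(68,58),(634,68),(684,425),(140,485)]])[:,:2]
e=np.roll(Q,-1,0)-Q; print(Q.mean(0),np.linalg.norm(e,axis=1),np.degrees(np.arctan2(e[:,1],e[:,0])))
```

```text
t 5.7 pos [0.4576 0.3212 0.168 ] yaw_y -92.36 tilt [ 0.006  -0.0083 -0.9999] F [ 1.2  0.7 -3.6] open 0.0237 q [ 0.48  0.46  1.52 -0.01  1.17  2.1 ]
slide [   1.3  298.8 -137.5] spin -0.228
t 5.75 pos [0.4604 0.3227 0.1752] yaw_y -92.35 tilt [ 0.0158 -0.0032 -0.9999] F [2.3 1.1 2.4] open 0.024 q [ 0.48  0.45  1.51 -0.01  1.17  2.1 ]
slide [   8.1  300.5 -134.6] spin -0.2278
[0.5991978  0.05536305] [0.19847671 0.10741901 0.19866001 0.10709994] [ -79.08750735 -169.3036786   100.82022093   10.5977575 ]
```

View pics/s1.png

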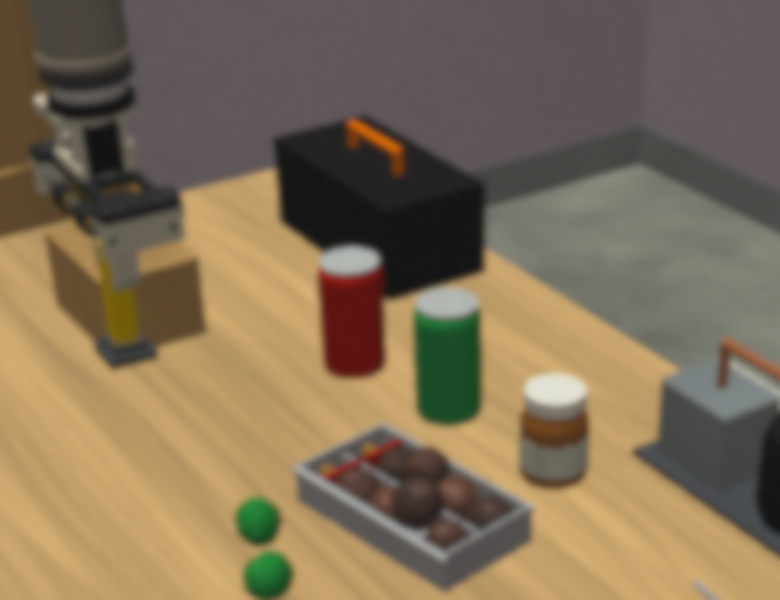

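Emit:
send_rows(
  motion=[
    {"hand": -1, "slide": [1, 30, -14], "spin": -0.045},
    {"hand": -1, "slide": [1, 44, -22], "spin": -0.045},
    {"hand": -1, "slide": [1, 44, -22], "spin": -0.045},
    {"hand": -1, "slide": [1, 44, -22], "spin": -0.045},
    {"hand": -1, "slide": [1, 44, -22], "spin": -0.045},
    {"hand": -1, "slide": [0, 35, -12], "spin": 0},
  ],
)

```text
time: 6.35
tool_pos: [0.5942, 0.09, 0.1722]
tool_rot: [2.99, 1.555, 0.052]
contact_force: [-0.5, 1.2, -2.7]
opening: 0.0238
```

```bash
cat > settle.py <<'E'
import sys
from h import *
def settle(n=3,cam='wrist',name=None):
    for i in range(n):
        t,M,s=pose(); p=vision.read_camera(cam)
    if name:
        cv2.imwrite(f"pics/{name}.png",p["pixels"])
        if cam=='wrist': np.savez(name+".npz",t=t,M=M,T=p["T_tool_cam"],K=[p["fx"],p["fy"],p["cx"],p["cy"]],z=p["range_z"],im=p["pixels"])
    return p
E
python3 - <<'E'
from settle import *
settle(4,'wrist','w2')
go(.5827,.0195,.17,-79.3)
E
```

```text
t 6.55 pos [0.5928 0.0918 0.172 ] yaw_y -78.45 tilt [ 0.0145  0.0015 -0.9999] F [-0.4  0.4 -3.7] open 0.0234 q [0.03 0.52 1.4  0.   1.21 1.39]
slide [ 1.8 68.9 24.4] spin 0.0148
```

View pics/w2.png

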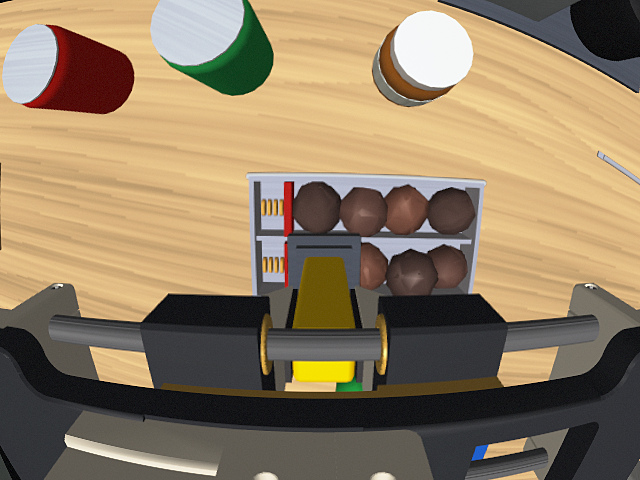

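```bash
cat >> h.py <<'E'
def fishcloud(f):
    fx,fy,cx,cy=f["K"]; v,u=np.mgrid[0:480,0:640]; a=(u-cx)/fx;b=(v-cy)/fy; r=np.hypot(a,b)+1e-9
    d=np.stack([a/r*np.sin(r),b/r*np.sin(r),np.cos(r)],-1); P=d*(f["z"]/d[...,2])[...,None]
    W=(P@f["T"][:3,:3].T+f["T"][:3,3])@f["M"].T+f["t"]; W[f["z"]==0]=np.nan
    return W
E
python3 - <<'E'
from h import *
f=dict(np.load("w2.npz")); im=f["im"]; W=fishcloud(f)
cv2.imwrite("pics/w2c.png",cv2.resize(im[165:305,240:495],(765,420),interpolation=cv2.INTER_CUBIC))
for u,v,h in [(249.5,174.5,.038),(485,181,.038),(477,298,.038)]: print(np.round(fishplane(f,u,v,h),4))
A=fishplane(f,249.5,174.5,.038);B=fishplane(f,485,181,.038); d=A-B; print(np.linalg.norm(d),np.degrees(np.arctan2(d[1],d[0]))-90)
yaw=np.arctan2(d[1],d[0])-np.pi/2; X=np.array([np.cos(yaw),np.sin(yaw)]);Y=np.array([-X[1],X[0]])
O=((A+B)/2)[:2]-.0525*X-.0025*Y; print("O",O)
np.savez("tray.npz",O=O,X=X,Y=Y)
loc=np.stack([(W[...,:2]-O)@X,(W[...,:2]-O)@Y,W[...,2]],-1)
for u,v in [(316,208),(364,211),(406,209),(452,211),(368,262),(412,274),(447,265)]:
    P=loc[v-30:v+30,u-22:u+22].reshape(-1,3); i=np.isfinite(P[:,2]); P=P[i]
    c=P[(np.abs(P[:,2]-np.median(loc[v-4:v+4,u-4:u+4,2]))<.03)&(P[:,2]>.036)]
    # sphere fit on pixels near
    Q=loc[v-9:v+10,u-9:u+10].reshape(-1,3); A_=np.c_[2*Q,np.ones(len(Q))]; s=np.linalg.lstsq(A_,(Q**2).sum(1),rcond=None)[0]; r=np.sqrt(s[3]+(s[:3]**2).sum())
    print((u,v),"maxz",np.round(np.percentile(c[:,2],98),4),"sphere",np.round(s[:3],4),"r",round(r,4))
# tamper plate top front edge
for u,v in [(290,238),(361,238)]: print("plate corner loc", loc[v+4,u+ (4 if u<300 else -4)])
E
```

```text
[0.6343 0.159  0.038 ]
[ 0.6705 -0.032   0.038 ]
[ 0.5682 -0.0565  0.038 ]
0.1944510935206744 10.741087962395
O [0.60129387 0.05126738]
(316, 208) maxz 0.0455 sphere [0.0251 0.0455 0.0367] r 0.0093
 ** On entry to DLASCL parameter number  4 had an illegal value
 ** On entry to DLASCL parameter number  4 had an illegal valueTraceback (most recent call last):
  File "<stdin>", line 14, in <module>
    x, resids, rank, s = _umath_linalg.lstsq(a, b, rcond,
                         ~~~~~~~~~~~~~~~~~~~^^^^^^^^^^^^^
                                             signature=signature)
                                             ^^^^^^^^^^^^^^^^^^^^
    raise LinAlgError("SVD did not converge in Linear Least Squares")
numpy.linalg.LinAlgError: SVD did not converge in Linear Least Squares
```

View pics/w2c.png

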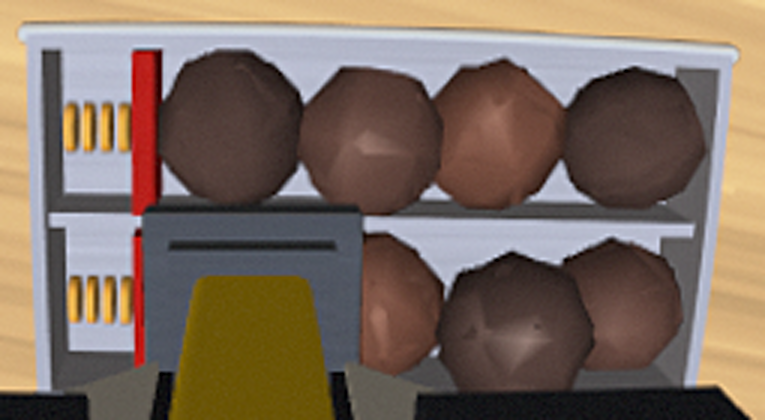

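Run:
```python
from h import *
from scipy.optimize import least_squares
f=dict(np.load("w2.npz")); W=fishcloud(f); k=np.load("tray.npz"); O=np.array([.6005,.0513]);X,Y=k["X"],k["Y"]
np.savez("tray.npz",O=O,X=X,Y=Y)
loc=np.stack([(W[...,:2]-O)@X,(W[...,:2]-O)@Y,W[...,2]],-1)
for u,v,R_ in [(316,208,22),(364,211,20),(406,209,20),(452,211,20),(412,274,22),(447,262,12)]:
    yy,xx=np.mgrid[0:480,0:640]; m=(np.hypot(xx-u,yy-v)<R_*.8)&np.isfinite(loc[...,2]); Q=loc[m]
    g=lambda s: np.linalg.norm(Q-s[:3],axis=1)-s[3]
    x0=[*np.median(Q,0)-[0,0,.015],.021]; s=least_squares(g,x0,loss='soft_l1',f_scale=.001).x
    print((u,v),"max",np.round(np.percentile(Q[:,2],97),4),"sphere",np.round(s,4),len(Q))
m=np.zeros((480,640),bool); m[237:260,292:360]=1; Q=loc[m]; Q=Q[np.isfinite(Q[:,2])]; z=np.median(Q[:,2]); print("plate z",z,"y range",np.percentile(Q[:,1],[1,99]),"x max",np.percentile(Q[:,0],99))
t,M,s=pose(); print("tcp loc",(t[:2]-O)@X,(t[:2]-O)@Y,t[2])
for u,v in [(290,236),(361,236.5)]:
    P=fishplane(f,u,v,z); print("plate corner",(P[:2]-O)@X,(P[:2]-O)@Y)
```

```text
(316, 208) max 0.0455 sphere [0.0234 0.0457 0.0241 0.0209] 969
(364, 211) max 0.061 sphere [0.024  0.0094 0.039  0.0214] 789
(406, 209) max 0.0457 sphere [ 0.0257 -0.0271  0.0253  0.0198] 784
(452, 211) max 0.0454 sphere [ 0.0242 -0.0701  0.0238  0.0212] 791
(412, 274) max 0.0709 sphere [-0.0244 -0.0322  0.051   0.0196] 971
(447, 262) max 0.046 sphere [-0.0268 -0.0695  0.028   0.0189] 292
plate z 0.11129108745534017 y range [0.01839521 0.0599406 ] x max 0.019370095997624473
tcp loc -3.446381684580456e-05 0.04126711389064268 0.172035219648014
plate corner 0.02035329753283829 0.06087160019039004
plate corner 0.02054839751433381 0.01761803853421369
```

```bash
python3 -c "
from h import *
go(.5830,.0215,.160)"
```

```text
t 6.55 pos [0.5928 0.0918 0.172 ] yaw_y -78.45 tilt [ 0.0145  0.0015 -0.9999] F [-0.4  0.4 -3.7] open 0.0234 q [0.03 0.52 1.4  0.   1.21 1.39]
slide [11.8 66.9 23.8] spin 0
```

Emit:
send_rows(
  motion=[
    {"hand": -1, "slide": [0, 30, 12], "spin": 0},
    {"hand": -1, "slide": [4, 32, 12], "spin": 0},
  ],
)

```text
time: 6.75
tool_pos: [0.5808, 0.0311, 0.1669]
tool_rot: [-3.052, 1.557, 0.299]
contact_force: [0.3, -0.6, -4.1]
opening: 0.0237
```

```bash
python3 -c "
from settle import *
go(.5830,.0215,.150)
settle(4)
go(.5830,.0215,.150)"
```

```text
t 6.75 pos [0.5808 0.0311 0.1669] yaw_y -78.02 tilt [ 0.0136  0.0042 -0.9999] F [ 0.3 -0.6 -4.1] open 0.0237 q [-0.08  0.49  1.47  0.01  1.17  1.28]
slide [16.9  9.9  0.1] spin 0
t 6.95 pos [0.5808 0.0307 0.1668] yaw_y -78.22 tilt [ 0.013   0.0045 -0.9999] F [ 0.3 -0.6 -2.9] open 0.024 q [-0.08  0.49  1.47  0.01  1.18  1.28]
slide [16.8  9.5 -0. ] spin 0
```

Emit:
send_rows(
  motion=[
    {"hand": -1, "slide": [8, 11, 0], "spin": 0.01},
  ],
)

```text
time: 7.05
tool_pos: [0.5836, 0.0221, 0.1597]
tool_rot: [-3.009, 1.555, 0.331]
contact_force: [-0.5, 0.1, -3.7]
opening: 0.024
```

Run:
```python
from settle import *
settle(4,'wrist','w3')
go(.5830,.0215,.150)
k=np.load("tray.npz"); O,X,Y=k["O"],k["X"],k["Y"]
p=vision.read_camera("side"); cv2.imwrite("pics/s2.png",cv2.resize(p["pixels"][120:270,240:440],(800,600)))
```

```text
t 7.25 pos [0.583  0.0205 0.1583] yaw_y -78.77 tilt [ 0.012   0.0048 -0.9999] F [ 0.4  0.2 -4.2] open 0.0237 q [-0.1   0.5   1.47  0.01  1.16  1.27]
slide [ 8.3 -1.  -0.1] spin 0
```

View pics/w3.png

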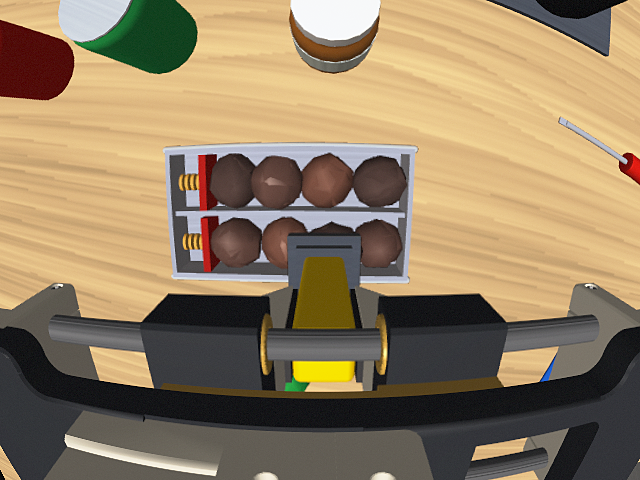

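View pics/s2.png

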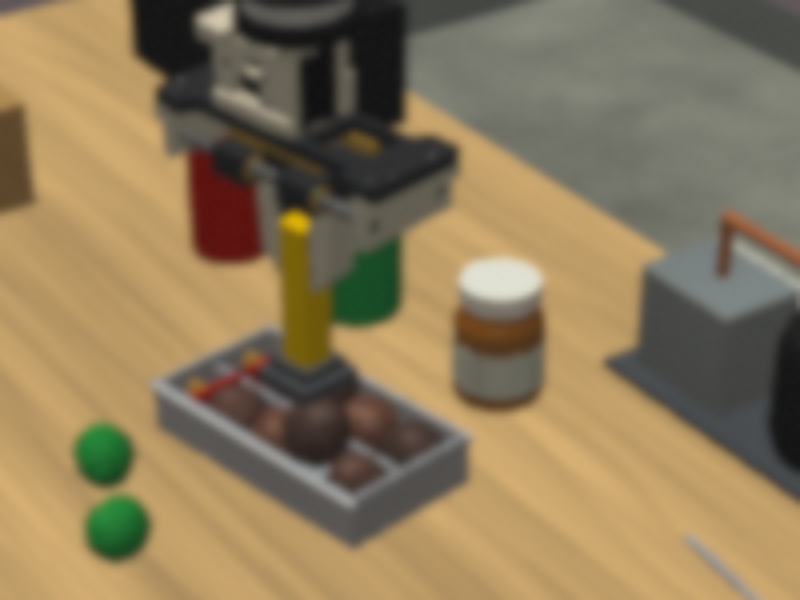

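Run:
```python
from h import *
k=np.load("tray.npz"); O,X,Y=k["O"],k["X"],k["Y"]; f=dict(np.load("w3.npz")); W=fishcloud(f)
m=np.zeros((480,640),bool); m[238:255,293:357]=1; z=np.nanmedian(W[m][:,2]); print("plate top z",z)
for u,v in [(289,234),(361.5,236),(287.5,280)]:
    P=fishplane(f,u,v,z); print((P[:2]-O)@X,(P[:2]-O)@Y)
for u,v in [(165,149),(418,147.5),(173,278),(408,282)]:
    P=fishplane(f,u,v,.038); print("tray corner",(P[:2]-O)@X,(P[:2]-O)@Y)
cv2.imwrite("pics/w3c.png",cv2.resize(f["im"][140:290,160:425],(795,450),interpolation=cv2.INTER_CUBIC))
```

```text
plate top z 0.09540154730161966
-0.0025766738814738902 -0.004748298046548285
-0.0034314862116052937 -0.04926997572792148
-0.0325676160535955 -0.003271702711329102
tray corner 0.05302626880786512 0.09977477901995029
tray corner 0.05267537302200039 -0.09685291842479521
tray corner -0.05418184309855858 0.10099299414524976
tray corner -0.05478766386397917 -0.09498058306806666
```

View pics/w3c.png

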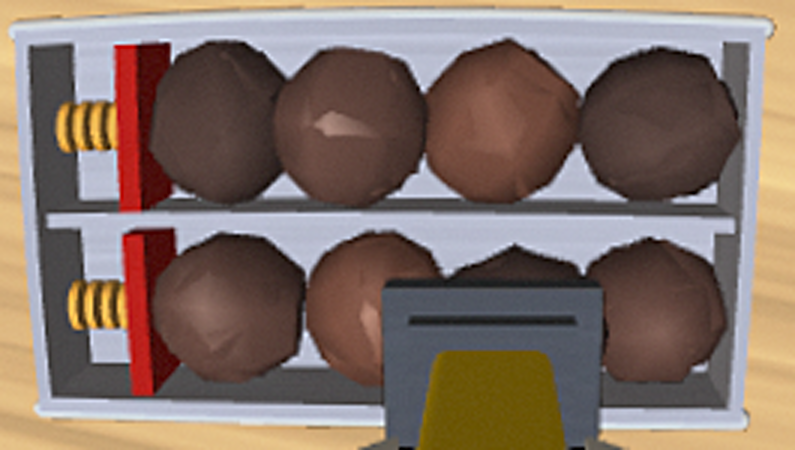

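Emit:
send_rows(
  motion=[
    {"hand": -1, "slide": [8, 0, 0], "spin": 0},
    {"hand": -1, "slide": [3, 0, 0], "spin": 0},
  ],
)

```text
time: 7.5
tool_pos: [0.5837, 0.0213, 0.1474]
tool_rot: [-3.001, 1.556, 0.337]
contact_force: [0.1, -0.1, -3.0]
opening: 0.0235
```

```bash
python3 -c "
from settle import *
for i in range(3):
  go(.5830,.0215,.121); settle(1)"
```

```text
t 7.5 pos [0.5837 0.0213 0.1474] yaw_y -78.71 tilt [ 0.0138  0.0049 -0.9999] F [ 0.1 -0.1 -3. ] open 0.0235 q [-0.1   0.51  1.48  0.01  1.13  1.27]
slide [26.4 -0.3  1. ] spin 0
t 7.55 pos [0.5837 0.0213 0.1472] yaw_y -78.71 tilt [ 0.0137  0.0049 -0.9999] F [-0.4  0.2 -4.4] open 0.0237 q [-0.1   0.51  1.48  0.01  1.13  1.27]
slide [26.2 -0.3  1. ] spin 0
t 7.6 pos [0.5838 0.0212 0.1477] yaw_y -78.72 tilt [ 0.014   0.0048 -0.9999] F [-0.1 -0.3 -3.6] open 0.0238 q [-0.1   0.51  1.48  0.01  1.13  1.27]
slide [26.7 -0.4  1.1] spin 0
```

Emit:
send_rows(
  motion=[
    {"hand": -1, "slide": [3, 0, 0], "spin": 0},
    {"hand": -1, "slide": [3, 0, 0], "spin": 0},
  ],
)

```text
time: 7.85
tool_pos: [0.5849, 0.0211, 0.1429]
tool_rot: [-3.078, 1.553, 0.261]
contact_force: [-0.7, 0.7, 5.0]
opening: 0.0233
```

```bash
python3 -c "
from settle import *
for i in range(2):
  go(.5830,.0215,.121); settle(1)"
```

```text
t 7.85 pos [0.5849 0.0211 0.1429] yaw_y -78.72 tilt [ 0.0172  0.0046 -0.9998] F [-0.7  0.7  5. ] open 0.0233 q [-0.1   0.52  1.49  0.01  1.12  1.27]
slide [21.9 -0.7  2.2] spin 0
t 7.9 pos [0.585  0.0212 0.1428] yaw_y -78.72 tilt [ 0.0174  0.0046 -0.9998] F [ 0.1 -0.2 -1.5] open 0.0239 q [-0.1   0.52  1.49  0.01  1.12  1.27]
slide [21.7 -0.7  2.3] spin 0
```

Emit:
send_rows(
  motion=[
    {"hand": -1, "slide": [3, 0, 0], "spin": 0},
  ],
)

```text
time: 8.05
tool_pos: [0.5857, 0.0211, 0.1409]
tool_rot: [-3.115, 1.551, 0.224]
contact_force: [-0.1, 1.2, 4.1]
opening: 0.0239
```

```bash
python3 -c "
from settle import *
for i in range(2):
  go(.5840,.0215,.121); settle(1)"
```

```text
t 8.05 pos [0.5857 0.0211 0.1409] yaw_y -78.72 tilt [ 0.0195  0.0044 -0.9998] F [-0.1  1.2  4.1] open 0.0239 q [-0.1   0.52  1.49  0.01  1.11  1.27]
slide [19.8 -0.7  2. ] spin 0
t 8.1 pos [0.5855 0.0211 0.1402] yaw_y -78.72 tilt [ 0.0187  0.0044 -0.9998] F [ 0.4 -0.4 -0. ] open 0.0238 q [-0.1   0.52  1.49  0.01  1.11  1.27]
slide [19.1 -0.7  1.7] spin 0
```

Emit:
send_rows(
  motion=[
    {"hand": -1, "slide": [4, 0, 1], "spin": 0},
    {"hand": -1, "slide": [4, 0, 1], "spin": 0},
  ],
)

```text
time: 8.35
tool_pos: [0.5839, 0.0206, 0.1324]
tool_rot: [-3.129, 1.55, 0.209]
contact_force: [-0.9, -0.1, 1.0]
opening: 0.0238
```

```bash
python3 -c "
from settle import *
for i in range(2):
  go(.5840,.0215,.121); settle(1)"
```

```text
t 8.35 pos [0.5839 0.0206 0.1324] yaw_y -78.72 tilt [ 0.02    0.0042 -0.9998] F [-0.9 -0.1  1. ] open 0.0238 q [-0.1   0.52  1.51  0.01  1.09  1.27]
slide [11.4 -0.8 -0. ] spin 0
t 8.4 pos [0.5833 0.0206 0.1315] yaw_y -78.72 tilt [ 0.0182  0.0043 -0.9998] F [-0.4  0.3 -1.7] open 0.0234 q [-0.1   0.53  1.51  0.01  1.09  1.27]
slide [10.5 -0.7 -0.7] spin 0
```

Emit:
send_rows(
  motion=[
    {"hand": -1, "slide": [4, 0, 0], "spin": 0},
    {"hand": -1, "slide": [3, 0, 0], "spin": 0},
  ],
)

```text
time: 8.65
tool_pos: [0.5827, 0.0207, 0.1233]
tool_rot: [-3.065, 1.554, 0.273]
contact_force: [0.4, -0.2, -2.6]
opening: 0.0236
```

```bash
python3 -c "
from settle import *
for i in range(3):
  go(.5840,.0215,.121); settle(1)"
```

```text
t 8.65 pos [0.5827 0.0207 0.1233] yaw_y -78.72 tilt [ 0.0158  0.0044 -0.9999] F [ 0.4 -0.2 -2.6] open 0.0236 q [-0.1   0.53  1.52  0.01  1.07  1.27]
slide [ 2.3 -0.6 -1.4] spin 0
t 8.7 pos [0.5824 0.0207 0.1227] yaw_y -78.72 tilt [ 0.0149  0.0045 -0.9999] F [-0.6  0.7 -4.5] open 0.0236 q [-0.1   0.54  1.52  0.01  1.07  1.27]
slide [ 1.8 -0.5 -1.7] spin 0
t 8.75 pos [0.5824 0.0206 0.123 ] yaw_y -78.72 tilt [ 0.0149  0.0044 -0.9999] F [-0.7  0.2 -4.4] open 0.0237 q [-0.1   0.54  1.52  0.01  1.07  1.27]
slide [ 2.  -0.5 -1.7] spin 0
```

Emit:
send_rows(
  motion=[
    {"hand": -1, "slide": [3, 0, -1], "spin": 0},
  ],
)

```text
time: 8.9
tool_pos: [0.5846, 0.0208, 0.1216]
tool_rot: [-3.11, 1.552, 0.229]
contact_force: [-2.5, 1.8, 23.8]
opening: 0.024
```

```bash
python3 -c "
from settle import *
for i in range(3):
  go(.5840,.0215,.121); settle(1)"
```

```text
t 8.9 pos [0.5846 0.0208 0.1216] yaw_y -78.72 tilt [ 0.0181  0.0042 -0.9998] F [-2.5  1.8 23.8] open 0.024 q [-0.1   0.54  1.52  0.01  1.07  1.27]
slide [ 0.6 -0.8  0.5] spin 0
t 8.95 pos [0.5853 0.0209 0.1219] yaw_y -78.73 tilt [ 0.0197  0.0044 -0.9998] F [0.1 0.8 6. ] open 0.0239 q [-0.1   0.54  1.52  0.01  1.07  1.27]
slide [ 0.9 -0.8  1.2] spin 0
t 9.0 pos [0.5852 0.0209 0.122 ] yaw_y -78.72 tilt [ 0.0196  0.0043 -0.9998] F [-0.5  0.9  5. ] open 0.0237 q [-0.1   0.54  1.52  0.01  1.07  1.27]
slide [ 1.  -0.8  1.1] spin 0
```

Emit:
send_rows(
  motion=[
    {"hand": -1, "slide": [2.5, 0, 0], "spin": 0},
  ],
)

```text
time: 9.15
tool_pos: [0.5863, 0.0209, 0.1218]
tool_rot: [3.124, 1.547, 0.179]
contact_force: [-5.5, 0.1, 15.7]
opening: 0.0236
```

```bash
python3 -c "
from settle import *
for i in range(4):
  go(.5840,.0215,.121); settle(1)"
```

```text
t 9.15 pos [0.5863 0.0209 0.1218] yaw_y -78.72 tilt [ 0.023   0.0042 -0.9997] F [-5.5  0.1 15.7] open 0.0236 q [-0.1   0.54  1.52  0.01  1.06  1.27]
slide [ 0.7 -1.   2.1] spin 0
t 9.2 pos [0.5863 0.0209 0.1219] yaw_y -78.72 tilt [ 0.0233  0.0041 -0.9997] F [-3.1  0.5 11. ] open 0.0236 q [-0.1   0.54  1.52  0.01  1.06  1.27]
slide [ 0.8 -1.   2.2] spin 0
t 9.25 pos [0.5864 0.0209 0.1219] yaw_y -78.72 tilt [ 0.0234  0.0041 -0.9997] F [-1.5  0.4 11.7] open 0.0235 q [-0.1   0.54  1.52  0.01  1.06  1.27]
slide [ 0.8 -1.   2.2] spin 0
t 9.3 pos [0.5864 0.0209 0.1219] yaw_y -78.72 tilt [ 0.0235  0.0041 -0.9997] F [-2.6  0.2 10.4] open 0.0234 q [-0.1   0.54  1.52  0.01  1.06  1.27]
slide [ 0.8 -1.   2.2] spin 0
```

Run:
```python
from settle import *
settle(8,'wrist','w4'); go(.5840,.0215,.121)
im=cv2.imread("pics/w4.png"); cv2.imwrite("pics/w4c.png",cv2.resize(im[120:320,130:450],(800,500),interpolation=cv2.INTER_CUBIC))
```

```text
t 9.75 pos [0.5864 0.0209 0.1219] yaw_y -78.72 tilt [ 0.0235  0.0041 -0.9997] F [-2.5  1.3 10.5] open 0.0241 q [-0.1   0.54  1.52  0.01  1.06  1.27]
slide [ 0.8 -1.   2.2] spin 0
```

View pics/w4c.png

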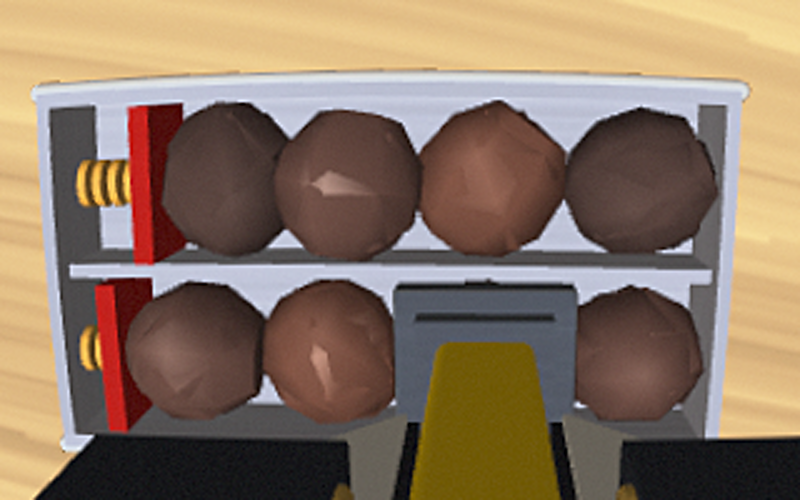

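Emit:
send_rows(
  motion=[
    {"hand": -1, "slide": [-15, 0, 0], "spin": 0},
    {"hand": -1, "slide": [-25, 0, 0], "spin": 0},
  ],
)

```text
time: 9.95
tool_pos: [0.5835, 0.0209, 0.1599]
tool_rot: [-3.075, 1.553, 0.263]
contact_force: [0.6, 0.3, -3.5]
opening: 0.0239
```

Run:
```python
from settle import *
settle(4,'wrist','w5'); go(.6249,.0716,.155)
```

```text
t 10.15 pos [0.5844 0.0208 0.1603] yaw_y -78.72 tilt [ 0.0206  0.0043 -0.9998] F [-1.1  0.  -4.2] open 0.024 q [-0.1   0.5   1.47  0.01  1.15  1.27]
slide [  6.3 -41.9 -49.5] spin 0
```

Emit:
send_rows(
  motion=[
    {"hand": -1, "slide": [0, -21, -25], "spin": 0},
    {"hand": -1, "slide": [0, -21, -25], "spin": 0},
  ],
)

```text
time: 10.35
tool_pos: [0.6231, 0.0696, 0.1581]
tool_rot: [-3.121, 1.556, 0.212]
contact_force: [0.0, -0.9, -3.6]
opening: 0.0236
```

Run:
```python
from settle import *
settle(4,'wrist','w6'); go(.6249,.0716,.150,-78.7)
```

```text
t 10.55 pos [0.6225 0.07   0.1574] yaw_y -78.82 tilt [ 0.0126  0.0028 -0.9999] F [-0.7  0.1 -3.1] open 0.0234 q [-0.01  0.58  1.34  0.    1.21  1.36]
slide [ 7.4 -1.1 -2.6] spin -0.0021
```

View pics/w6.png

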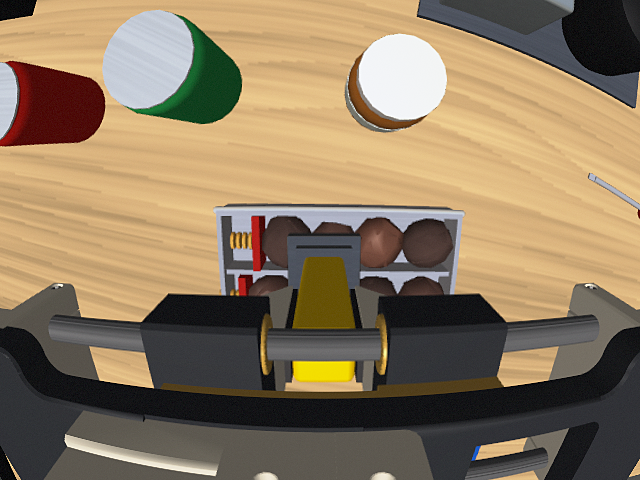

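Run:
```python
from h import *
k=np.load("tray.npz"); O,X,Y=k["O"],k["X"],k["Y"]; f=dict(np.load("w6.npz")); W=fishcloud(f)
m=np.zeros((480,640),bool); m[238:255,293:357]=1; z=np.nanmedian(W[m][:,2]); print("plate top z",z)
for u,v in [(288.5,234.5),(361.5,236)]:
    P=fishplane(f,u,v,z); print((P[:2]-O)@X,(P[:2]-O)@Y)
for u,v in [(216,207),(463,210.5)]:
    P=fishplane(f,u,v,.038); print("tray corner",(P[:2]-O)@X,(P[:2]-O)@Y)
```

```text
plate top z 0.09452474340042219
0.046086422474561316 0.03755195053110437
0.04552108473039901 -0.007318540354299012
tray corner 0.05482596474741055 0.09973509922659791
tray corner 0.05429453872928035 -0.09465869404173785
```

Emit:
send_rows(
  motion=[
    {"hand": -1, "slide": [8, 0, -3], "spin": 0},
    {"hand": -1, "slide": [8, 0, -1], "spin": 0},
  ],
)

```text
time: 10.75
tool_pos: [0.626, 0.0697, 0.14]
tool_rot: [3.139, 1.559, 0.191]
contact_force: [0.3, 0.1, -3.8]
opening: 0.0236
```

Run:
```python
from settle import *
settle(2); go(.6249,.0706,.136,-78.7)
```

```text
t 10.85 pos [0.6252 0.0696 0.1391] yaw_y -78.88 tilt [ 0.0091  0.0023 -1.    ] F [-0.5 -0.3 -3.4] open 0.024 q [-0.01  0.6   1.35  0.    1.18  1.36]
slide [ 3.1 -1.   0.1] spin -0.0032
```

Emit:
send_rows(
  motion=[
    {"hand": -1, "slide": [4, -0.5, 0], "spin": 0},
    {"hand": -1, "slide": [3, 0, 0], "spin": 0},
  ],
)

```text
time: 11.05
tool_pos: [0.6256, 0.0695, 0.1324]
tool_rot: [-3.111, 1.56, 0.224]
contact_force: [-0.6, 1.0, 2.0]
opening: 0.024
```

Run:
```python
from settle import *
for i in range(2):
  go(.6249,.0706,.136,-78.7);settle(1)
```

```text
t 11.05 pos [0.6256 0.0695 0.1324] yaw_y -78.94 tilt [ 0.0107  0.0024 -0.9999] F [-0.6  1.   2. ] open 0.024 q [-0.01  0.61  1.36  0.    1.17  1.36]
slide [-3.6 -1.2  0.4] spin -0.0042
t 11.1 pos [0.6256 0.0694 0.1322] yaw_y -78.94 tilt [ 0.0106  0.0023 -0.9999] F [-0.8 -0.3 -3.5] open 0.024 q [-0.01  0.61  1.36  0.    1.17  1.36]
slide [-3.8 -1.3  0.4] spin -0.0042
```

Emit:
send_rows(
  motion=[
    {"hand": -1, "slide": [3, 0, 0], "spin": 0},
    {"hand": -1, "slide": [3, 0, 0.3], "spin": 0},
  ],
)

```text
time: 11.35
tool_pos: [0.6262, 0.0694, 0.1276]
tool_rot: [3.115, 1.557, 0.167]
contact_force: [0.3, 0.1, 0.8]
opening: 0.0235
```

Run:
```python
from settle import *
for i in range(2):
  go(.6249,.0706,.116,-78.7);settle(1)
```

```text
t 11.35 pos [0.6262 0.0694 0.1276] yaw_y -78.94 tilt [ 0.0138  0.0023 -0.9999] F [0.3 0.1 0.8] open 0.0235 q [-0.01  0.61  1.36  0.    1.15  1.36]
slide [11.6 -1.4  1.2] spin -0.0041
t 11.4 pos [0.6259 0.0694 0.127 ] yaw_y -78.93 tilt [ 0.0129  0.0022 -0.9999] F [ 0.5  0.  -2.1] open 0.0242 q [-0.01  0.61  1.37  0.    1.15  1.36]
slide [11.  -1.3  0.9] spin -0.0041
```

Emit:
send_rows(
  motion=[
    {"hand": -1, "slide": [3, 0, 0.5], "spin": 0},
    {"hand": -1, "slide": [3, 0, 0.5], "spin": 0},
  ],
)

```text
time: 11.65
tool_pos: [0.6249, 0.0693, 0.1209]
tool_rot: [3.117, 1.558, 0.169]
contact_force: [-0.6, 0.7, -2.5]
opening: 0.0239
```

Run:
```python
from settle import *
for i in range(2):
  go(.6249,.0706,.116,-78.7);settle(1)
```

```text
t 11.65 pos [0.6249 0.0693 0.1209] yaw_y -78.93 tilt [ 0.0129  0.0022 -0.9999] F [-0.6  0.7 -2.5] open 0.0239 q [-0.01  0.62  1.38  0.    1.14  1.36]
slide [ 4.9 -1.3 -0.2] spin -0.004
t 11.7 pos [0.6245 0.0693 0.1202] yaw_y -78.93 tilt [ 0.0117  0.0022 -0.9999] F [-0.   0.2 -3.8] open 0.0238 q [-0.01  0.62  1.38  0.    1.14  1.36]
slide [ 4.2 -1.2 -0.6] spin -0.0039
```

Emit:
send_rows(
  motion=[
    {"hand": -1, "slide": [1.5, 0, 0], "spin": 0},
  ],
)

```text
time: 11.85
tool_pos: [0.6243, 0.0692, 0.1184]
tool_rot: [3.137, 1.56, 0.189]
contact_force: [0.0, -0.3, -2.7]
opening: 0.0238
```

Run:
```python
from settle import *
for i in range(2):
  go(.6249,.0706,.116,-78.7);settle(1)
```

```text
t 11.85 pos [0.6243 0.0692 0.1184] yaw_y -78.93 tilt [ 0.0108  0.0021 -0.9999] F [ 0.  -0.3 -2.7] open 0.0238 q [-0.01  0.62  1.38  0.    1.13  1.36]
slide [ 2.5 -1.3 -0.8] spin -0.004
t 11.9 pos [0.624  0.0692 0.1179] yaw_y -78.93 tilt [ 0.0099  0.002  -0.9999] F [-0.8  0.2 -4.8] open 0.024 q [-0.01  0.62  1.38  0.    1.13  1.36]
slide [ 1.9 -1.2 -1.1] spin -0.004
```

Emit:
send_rows(
  motion=[
    {"hand": -1, "slide": [1.5, 0, -0.5], "spin": 0},
  ],
)

```text
time: 12.05
tool_pos: [0.6245, 0.0693, 0.1164]
tool_rot: [-3.132, 1.561, 0.203]
contact_force: [0.7, -0.1, -0.4]
opening: 0.0237
```

Run:
```python
from settle import *
for i in range(2):
  go(.6249,.0706,.116,-78.7);settle(1)
```

```text
t 12.05 pos [0.6245 0.0693 0.1164] yaw_y -78.93 tilt [ 0.0097  0.002  -1.    ] F [ 0.7 -0.1 -0.4] open 0.0237 q [-0.01  0.62  1.38  0.    1.13  1.36]
slide [ 0.4 -1.2 -0.7] spin -0.004
t 12.1 pos [0.6245 0.0692 0.1162] yaw_y -78.93 tilt [ 0.0096  0.002  -1.    ] F [ 0.6 -0.4 -2.2] open 0.024 q [-0.01  0.62  1.38  0.    1.13  1.36]
slide [ 0.2 -1.3 -0.6] spin -0.004
```

Touching again. I'll press gently.

Emit:
send_rows(
  motion=[
    {"hand": -1, "slide": [2, 0, 0], "spin": 0},
  ],
)

```text
time: 12.25
tool_pos: [0.6255, 0.0693, 0.1158]
tool_rot: [3.115, 1.558, 0.166]
contact_force: [-0.4, 0.5, 11.7]
opening: 0.0237
```

Run:
```python
from settle import *
for i in range(3):
  go(.6249,.0706,.116,-78.7);settle(1)
```

```text
t 12.25 pos [0.6255 0.0693 0.1158] yaw_y -78.93 tilt [ 0.0126  0.0021 -0.9999] F [-0.4  0.5 11.7] open 0.0237 q [-0.01  0.62  1.38  0.    1.13  1.36]
slide [-0.2 -1.4  0.4] spin -0.0039
t 12.3 pos [0.6258 0.0694 0.116 ] yaw_y -78.93 tilt [ 0.0135  0.0022 -0.9999] F [-0.1  1.2  4.2] open 0.024 q [-0.01  0.62  1.38  0.    1.13  1.36]
slide [-0.  -1.4  0.7] spin -0.004
t 12.35 pos [0.6258 0.0694 0.116 ] yaw_y -78.93 tilt [ 0.0134  0.0022 -0.9999] F [0.6 1.1 4.1] open 0.0244 q [-0.01  0.62  1.38  0.    1.13  1.36]
slide [-0.  -1.4  0.6] spin -0.004
```

Emit:
send_rows(
  motion=[
    {"hand": -1, "slide": [2.8, 0, 0.4], "spin": 0},
  ],
)

```text
time: 12.5
tool_pos: [0.627, 0.0695, 0.1157]
tool_rot: [3.079, 1.552, 0.131]
contact_force: [-0.4, 0.8, 14.7]
opening: 0.0238
```

Run:
```python
from settle import *
for i in range(3):
  go(.6249,.0706,.116,-78.7);settle(1)
settle(8,'wrist','w7');  go(.6249,.0706,.116,-78.7)
im=cv2.imread("pics/w7.png"); cv2.imwrite("pics/w7c.png",cv2.resize(im[160:340,180:490],(800,465),interpolation=cv2.INTER_CUBIC))
```

```text
t 12.5 pos [0.627  0.0695 0.1157] yaw_y -78.93 tilt [ 0.0186  0.0024 -0.9998] F [-0.4  0.8 14.7] open 0.0238 q [-0.01  0.62  1.38  0.    1.12  1.36]
slide [-0.3 -1.5  1.9] spin -0.004
t 12.55 pos [0.6272 0.0695 0.1158] yaw_y -78.93 tilt [ 0.0193  0.0025 -0.9998] F [ 0.8  1.8 11.1] open 0.0239 q [-0.01  0.62  1.38  0.    1.12  1.36]
slide [-0.2 -1.5  2.1] spin -0.004
t 12.6 pos [0.6272 0.0695 0.1158] yaw_y -78.93 tilt [ 0.0192  0.0025 -0.9998] F [-1.   1.2 10.5] open 0.0241 q [-0.01  0.62  1.38  0.    1.12  1.36]
slide [-0.2 -1.5  2.1] spin -0.004
t 13.05 pos [0.6272 0.0695 0.1158] yaw_y -78.93 tilt [ 0.0192  0.0025 -0.9998] F [0.2 1.3 9.5] open 0.0237 q [-0.01  0.62  1.38  0.    1.12  1.36]
slide [-0.2 -1.5  2.1] spin -0.004
```

View pics/w7c.png

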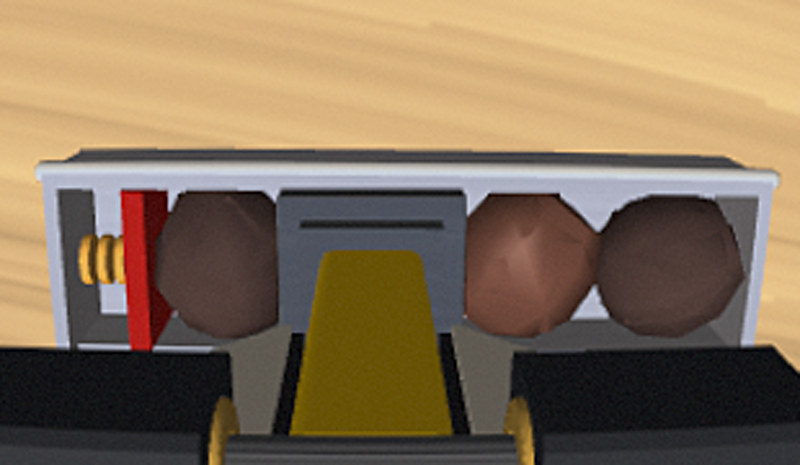

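Emit:
send_rows(
  motion=[
    {"hand": -1, "slide": [3.2, 0, 0.6], "spin": 0},
  ],
)

```text
time: 13.15
tool_pos: [0.6287, 0.0697, 0.1158]
tool_rot: [3.062, 1.545, 0.114]
contact_force: [-1.2, 1.4, 15.3]
opening: 0.0238
```

Run:
```python
from settle import *
for i in range(6):
  settle(1);go(.6249,.0706,.116,-78.7)
```

```text
t 13.2 pos [0.6288 0.0698 0.1158] yaw_y -78.93 tilt [ 0.0262  0.003  -0.9997] F [-0.2  1.4 11.8] open 0.0239 q [-0.01  0.62  1.38  0.    1.11  1.36]
slide [-0.3 -1.6  3.7] spin -0.004
t 13.25 pos [0.6288 0.0698 0.1158] yaw_y -78.93 tilt [ 0.0261  0.003  -0.9997] F [ 0.   1.1 11.3] open 0.0237 q [-0.01  0.62  1.38  0.    1.11  1.36]
slide [-0.3 -1.6  3.7] spin -0.004
t 13.3 pos [0.6288 0.0698 0.1158] yaw_y -78.92 tilt [ 0.026   0.003  -0.9997] F [ 0.4  1.1 12.3] open 0.0241 q [-0.01  0.62  1.38  0.    1.11  1.36]
slide [-0.3 -1.6  3.7] spin -0.0039
t 13.35 pos [0.6288 0.0698 0.1158] yaw_y -78.93 tilt [ 0.026   0.003  -0.9997] F [ 0.   1.2 11.4] open 0.024 q [-0.01  0.62  1.38  0.    1.11  1.36]
slide [-0.3 -1.6  3.7] spin -0.0039
t 13.4 pos [0.6288 0.0698 0.1158] yaw_y -78.93 tilt [ 0.026   0.003  -0.9997] F [-0.7  1.6 12.4] open 0.0238 q [-0.01  0.62  1.38  0.    1.11  1.36]
slide [-0.3 -1.6  3.7] spin -0.004
t 13.45 pos [0.6288 0.0698 0.1158] yaw_y -78.93 tilt [ 0.0259  0.003  -0.9997] F [ 0.7  0.8 12.2] open 0.0238 q [-0.01  0.62  1.38  0.    1.11  1.36]
slide [-0.3 -1.6  3.7] spin -0.004
```

Emit:
send_rows(
  motion=[
    {"hand": -1, "slide": [-15, 0, 0], "spin": 0},
    {"hand": -1, "slide": [-30, 0, 0], "spin": 0},
    {"hand": -1, "slide": [-20, 30, 30], "spin": 0},
    {"hand": -1, "slide": [0, 40, 20], "spin": 0},
  ],
)

```text
time: 13.85
tool_pos: [0.5909, -0.0055, 0.1801]
tool_rot: [3.119, 1.547, 0.178]
contact_force: [0.9, -1.0, -3.6]
opening: 0.024
```

Run:
```python
from settle import *
settle(4,'wrist','w8');  go(.495,-.328,.18)
p=vision.read_camera("top"); cv2.imwrite("pics/t8.png",cv2.resize(p["pixels"][180:270,200:335],(750,500),interpolation=cv2.INTER_CUBIC))
W=cloud(p); np.save("t8.npy",W)
```

```text
t 14.05 pos [ 0.5908 -0.0068  0.1776] yaw_y -78.82 tilt [ 0.0202  0.0049 -0.9998] F [-1.  -0.1 -3. ] open 0.0239 q [-0.15  0.49  1.43  0.01  1.2   1.23]
slide [ -6.  296.5 156.2] spin 0
```

View pics/w8.png

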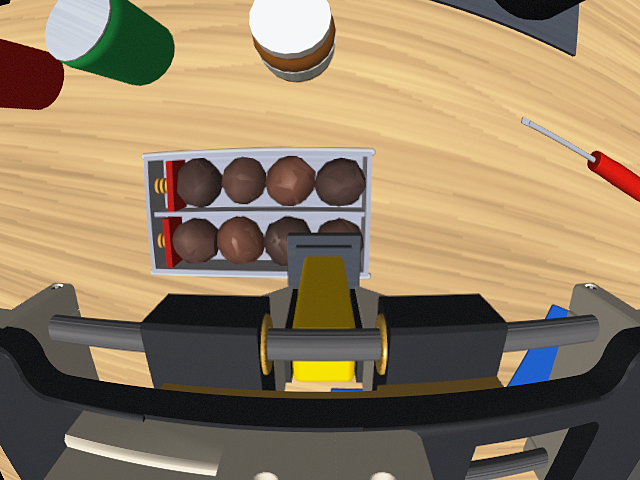

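View pics/t8.png

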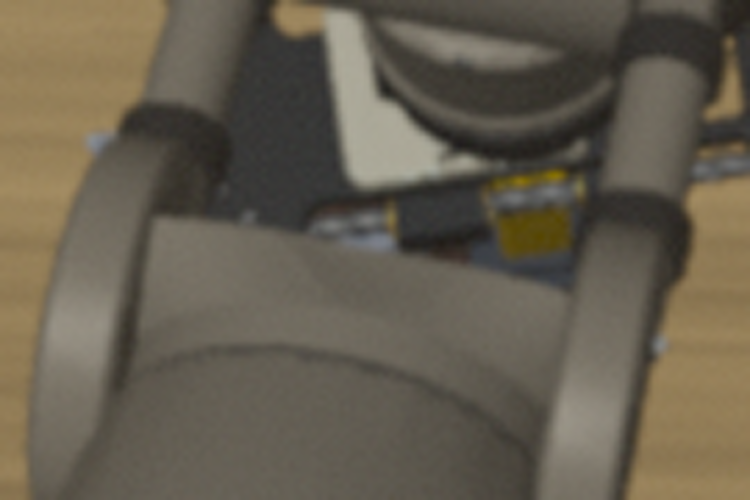

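Run:
```python
from h import *
from scipy.optimize import least_squares
k=np.load("tray.npz"); O,X,Y=k["O"],k["X"],k["Y"]; f=dict(np.load("w8.npz")); W=fishcloud(f)
loc=np.stack([(W[...,:2]-O)@X,(W[...,:2]-O)@Y,W[...,2]],-1)
yy,xx=np.mgrid[0:480,0:640]
for u,v in [(199,182),(244,180),(291,180),(340,182),(195,240),(241,240),(275,240)]:
    m=(np.hypot(xx-u,yy-v)<(16 if u!=275 else 11))&np.isfinite(loc[...,2]); Q=loc[m]
    s=least_squares(lambda s: np.linalg.norm(Q-s[:3],axis=1)-s[3],[*np.median(Q,0)-[0,0,.015],.021],loss='soft_l1',f_scale=.001).x
    print((u,v),"max",np.round(np.percentile(Q[:,2],97),4),"sphere",np.round(s,4))
for u,v in [(172,162),(170,215)]: print("plate",loc[v-2:v+3,u-2:u+3].reshape(-1,3)[12])
im=f["im"]; cv2.imwrite("pics/w8c.png",cv2.resize(im[140:285,135:385],(800,464),interpolation=cv2.INTER_CUBIC))
```

```text
(199, 182) max 0.0457 sphere [0.0249 0.0517 0.0266 0.0188]
(244, 180) max 0.0424 sphere [0.026  0.0131 0.0226 0.0193]
(291, 180) max 0.0459 sphere [ 0.0276 -0.0277  0.0265  0.0188]
(340, 182) max 0.0456 sphere [ 0.0249 -0.0706  0.0239  0.0212]
(195, 240) max 0.045 sphere [-0.0259  0.0583  0.024   0.0203]
(241, 240) max 0.045 sphere [-0.0243  0.018   0.0256  0.0194]
(275, 240) max 0.0488 sphere [-0.0243 -0.0253  0.0284  0.0203]
plate [0.04561574 0.07332554 0.0362112 ]
plate [-0.00115787  0.08026705  0.03075314]
```

View pics/w8c.png

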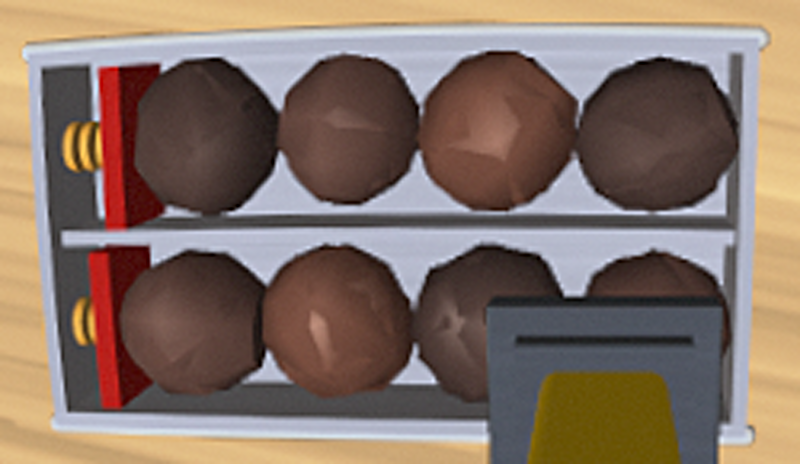

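Emit:
send_rows(
  motion=[
    {"hand": -1, "slide": [0, 25, 13], "spin": 0},
    {"hand": -1, "slide": [0, 42, 22], "spin": 0},
    {"hand": -1, "slide": [0, 42, 22], "spin": 0},
    {"hand": -1, "slide": [0, 42, 22], "spin": 0},
    {"hand": -1, "slide": [0, 42, 22], "spin": 0},
    {"hand": -1, "slide": [0, 42, 22], "spin": 0},
    {"hand": -1, "slide": [0, 30, 16], "spin": 0},
  ],
)

```text
time: 14.8
tool_pos: [0.5107, -0.2897, 0.1689]
tool_rot: [-2.768, 1.55, 0.59]
contact_force: [0.8, 0.1, -3.7]
opening: 0.0239
```

Run:
```python
from settle import *
settle(4,'wrist','w9');  go(.495,-.328,.15,-78.8)
```

```text
t 15.0 pos [ 0.5112 -0.2876  0.1687] yaw_y -77.62 tilt [ 0.0168  0.0128 -0.9998] F [ 1.   0.7 -4.4] open 0.0239 q [-0.65  0.5   1.44  0.02  1.19  0.69]
slide [17.9 36.2 24.8] spin 0.0206
```

View pics/w9.png

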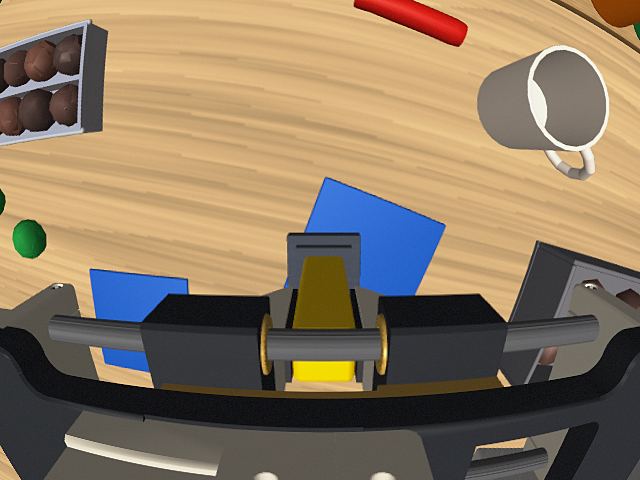

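Run:
```python
from h import *
f=dict(np.load("w9.npz")); W=fishcloud(f)
A=fishplane(f,326,177.5,.004)[:2];B=fishplane(f,445.5,225,.004)[:2]; e=B-A; n=np.array([e[1],-e[0]])/np.linalg.norm(e)
print(A,B,np.linalg.norm(e),np.degrees(np.arctan2(e[1],e[0])))
c=(A+B)/2+ .06*n; c2=(A+B)/2-.06*n; print(c,c2)
C=fishplane(f,415,296,.004)[:2]; print("C on right edge",C,(C-c)@e/np.linalg.norm(e))
m=np.zeros((480,640),bool); m[238:255,293:357]=1; z=np.nanmedian(W[m][:,2]); print("plate top z",z)
P=[fishplane(f,u,v,z)[:2] for u,v in [(288,234),(361.5,235.5)]]; print(P)
d=P[1]-P[0]; d/=np.linalg.norm(d); n2=np.array([d[1],-d[0]]); pc=(P[0]+P[1])/2+.023*n2; print("plate centre",pc,"yaw",np.degrees(np.arctan2(d[1],d[0])))
t,M,s=pose(); print("tcp",t, "face off",pc-t[:2])
```

```text
[ 0.55865467 -0.27867538] [ 0.54172982 -0.39486254] 0.11741339927837427 -98.28791663014522
[ 0.49081887 -0.32812011] [ 0.60956562 -0.34541781]
C on right edge [ 0.46870805 -0.38565977] 0.06012594664801166
plate top z 0.10693938371991302
[array([ 0.52684227, -0.26199155]), array([ 0.53557499, -0.30612734])]
plate centre [ 0.50864604 -0.28852369] yaw -78.80799023401298
tcp [ 0.51121076 -0.28758141  0.16871647] face off [-0.00256472 -0.00094228]
```

```bash
python3 -c "
from h import *
go(.4946,-.3271,.125)"
```

```text
t 15.0 pos [ 0.5112 -0.2876  0.1687] yaw_y -77.62 tilt [ 0.0168  0.0128 -0.9998] F [ 1.   0.7 -4.4] open 0.0239 q [-0.65  0.5   1.44  0.02  1.19  0.69]
slide [42.9 35.4 25.5] spin 0
```

Emit:
send_rows(
  motion=[
    {"hand": -1, "slide": [10, 20, 14], "spin": 0},
    {"hand": -1, "slide": [18, 16, 12], "spin": 0},
  ],
)

```text
time: 15.2
tool_pos: [0.498, -0.324, 0.1414]
tool_rot: [-2.849, 1.546, 0.517]
contact_force: [-0.4, -0.7, -3.7]
opening: 0.0237
```

```bash
python3 -c "
from settle import *
settle(4)
go(.4946,-.3271,.090)"
```

```text
t 15.4 pos [ 0.4971 -0.3231  0.1405] yaw_y -77.29 tilt [ 0.0185  0.0149 -0.9997] F [ 0.4  0.6 -3.6] open 0.0237 q [-0.72  0.54  1.46  0.03  1.14  0.62]
slide [50.4  3.9  4.4] spin 0
```

Emit:
send_rows(
  motion=[
    {"hand": -1, "slide": [20, 4, 4], "spin": 0},
    {"hand": -1, "slide": [20, 0, 0], "spin": 0},
  ],
)

```text
time: 15.6
tool_pos: [0.4991, -0.3259, 0.1043]
tool_rot: [-3.007, 1.543, 0.36]
contact_force: [0.5, 0.2, -4.6]
opening: 0.0237
```

```bash
python3 -c "
from settle import *
settle(4,'wrist','w10')
go(.4946,-.3271,.078)"
```

```text
t 15.8 pos [ 0.4988 -0.3259  0.1045] yaw_y -77.07 tilt [ 0.0247  0.0108 -0.9996] F [-0.2 -0.  -4. ] open 0.024 q [-0.72  0.58  1.5   0.03  1.05  0.61]
slide [26.3  0.3  5.1] spin 0
```

View pics/w10.png

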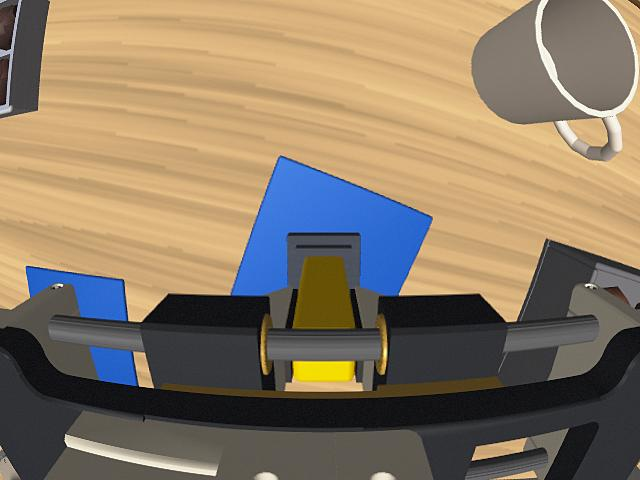

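Emit:
send_rows(
  motion=[
    {"hand": -1, "slide": [12, 0, 5], "spin": 0},
    {"hand": -1, "slide": [8, 0, 2], "spin": 0},
  ],
)

```text
time: 16.0
tool_pos: [0.4945, -0.3277, 0.0867]
tool_rot: [3.134, 1.54, 0.22]
contact_force: [-0.7, -0.2, -4.6]
opening: 0.024
```

```bash
python3 -c "
from settle import *
settle(3,'wrist','w10')
go(.4946,-.3271,.078)"
```

```text
t 16.15 pos [ 0.4944 -0.3279  0.0866] yaw_y -77.01 tilt [ 0.0291  0.0073 -0.9995] F [-0.1 -0.2 -4. ] open 0.0237 q [-0.73  0.59  1.53  0.03  1.    0.6 ]
slide [ 8.6 -0.7 -0.1] spin 0
```

Underside is about 8 mm above the mat. I'll lower gently until it touches.

Emit:
send_rows(
  motion=[
    {"hand": -1, "slide": [5, 0, 0], "spin": 0},
    {"hand": -1, "slide": [3, 0, 0.5], "spin": 0},
  ],
)

```text
time: 16.35
tool_pos: [0.4946, -0.3285, 0.079]
tool_rot: [3.112, 1.54, 0.196]
contact_force: [-0.3, 0.1, -2.8]
opening: 0.0237
```

```bash
python3 -c "
from settle import *
go(.4946,-.3271,.078)
settle(2)
go(.4946,-.3271,.078)"
```

```text
t 16.35 pos [ 0.4946 -0.3285  0.079 ] yaw_y -77.03 tilt [ 0.0306  0.0061 -0.9995] F [-0.3  0.1 -2.8] open 0.0237 q [-0.73  0.6   1.54  0.03  0.98  0.6 ]
slide [ 1.  -1.4 -0.2] spin 0
t 16.45 pos [ 0.4945 -0.3284  0.0789] yaw_y -77.03 tilt [ 0.0301  0.0064 -0.9995] F [ 0.  -0.  -3.3] open 0.0236 q [-0.73  0.6   1.54  0.03  0.99  0.6 ]
slide [ 0.9 -1.3 -0.4] spin 0
```

Emit:
send_rows(
  motion=[
    {"hand": -1, "slide": [2, 0, 0], "spin": 0},
  ],
)

```text
time: 16.55
tool_pos: [0.4951, -0.3287, 0.0778]
tool_rot: [3.092, 1.539, 0.177]
contact_force: [-2.0, 4.1, 20.1]
opening: 0.0238
```

```bash
python3 -c "
from settle import *
go(.4946,-.3271,.078)
settle(2)
go(.4946,-.3271,.078)"
```

```text
t 16.55 pos [ 0.4951 -0.3287  0.0778] yaw_y -77.04 tilt [ 0.0315  0.0056 -0.9995] F [-2.   4.1 20.1] open 0.0238 q [-0.73  0.6   1.54  0.03  0.98  0.6 ]
slide [-0.2 -1.7  0.1] spin 0
t 16.65 pos [ 0.4949 -0.3287  0.0778] yaw_y -77.04 tilt [ 0.0312  0.0056 -0.9995] F [-1.4  2.1  3.2] open 0.0237 q [-0.73  0.6   1.54  0.03  0.98  0.6 ]
slide [-0.2 -1.6 -0.1] spin 0
```

Emit:
send_rows(
  motion=[
    {"hand": 0.2, "slide": [0, 0, 0], "spin": 0},
  ],
)

```text
time: 16.75
tool_pos: [0.4953, -0.329, 0.0785]
tool_rot: [3.056, 1.538, 0.141]
contact_force: [0.1, -0.3, 0.3]
opening: 0.0284
```

```bash
python3 -c "
from settle import *
settle(10,'wrist','w11')
go(.4946,-.3271,.16)"
```

```text
t 17.25 pos [ 0.4949 -0.3287  0.0778] yaw_y -77.04 tilt [ 0.0312  0.0056 -0.9995] F [-0.  -0.1 -0.2] open 0.0551 q [-0.73  0.6   1.54  0.03  0.98  0.6 ]
slide [-82.2  -1.5  -2.6] spin 0
```

View pics/w11.png

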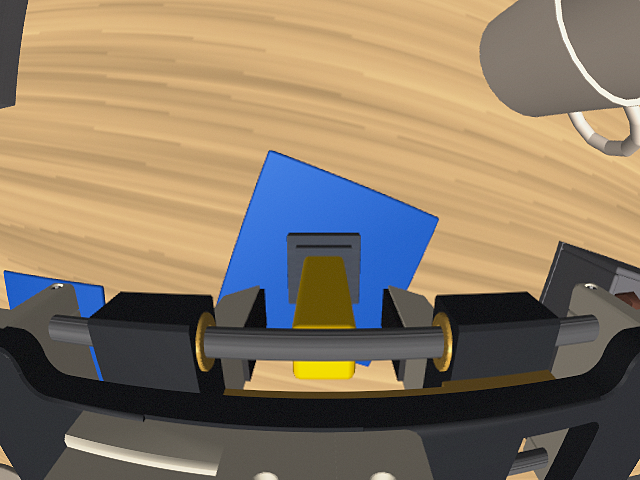

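Emit:
send_rows(
  motion=[
    {"hand": 0.2, "slide": [-20, 0, 0], "spin": 0},
    {"hand": 0.2, "slide": [-35, 0, 0], "spin": 0},
    {"hand": 0.2, "slide": [-45, 0, 0], "spin": 0},
    {"hand": 0.2, "slide": [-45, 0, 0], "spin": 0},
    {"hand": 0.2, "slide": [-20, 0, 40], "spin": 0},
    {"hand": 0.2, "slide": [0, 0, 40], "spin": 0},
  ],
)

```text
time: 17.85
tool_pos: [0.4128, -0.3468, 0.2446]
tool_rot: [-3.122, 1.541, 0.251]
contact_force: [-0.0, -0.0, -0.8]
opening: 0.0549
```

Run:
```python
from settle import *
settle(4,'wrist','w12')
go(.4946,-.3271,.16)
p=vision.read_camera("top"); cv2.imwrite("pics/t12.png",p["pixels"]); np.save("t12.npy",cloud(p))
p=vision.read_camera("side"); cv2.imwrite("pics/s12.png",p["pixels"])
```

```text
t 18.05 pos [ 0.4121 -0.3461  0.2418] yaw_y -76.93 tilt [ 0.0255  0.0119 -0.9996] F [-0.4  0.7  0.1] open 0.055 q [-0.86  0.35  1.47  0.03  1.31  0.48]
slide [ 84.1   0.6 -82.4] spin 0
```

View pics/t12.png

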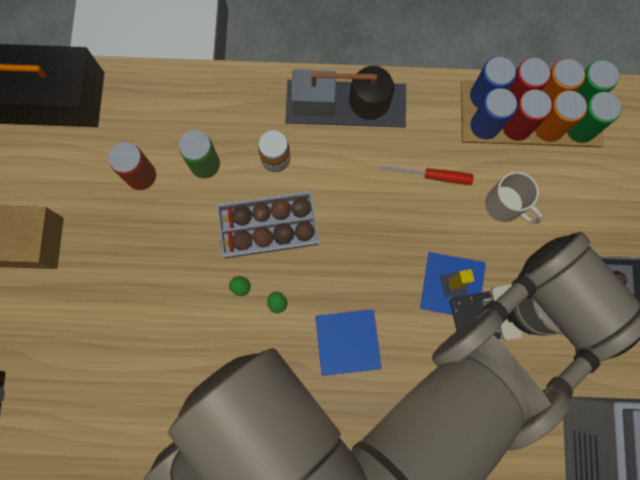

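View pics/w12.png

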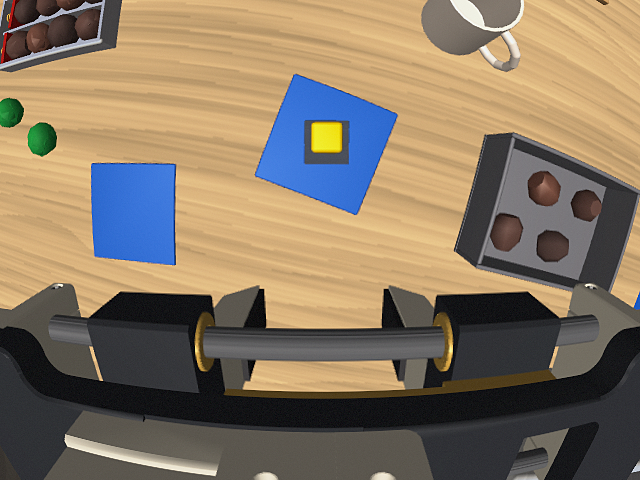

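View pics/s12.png

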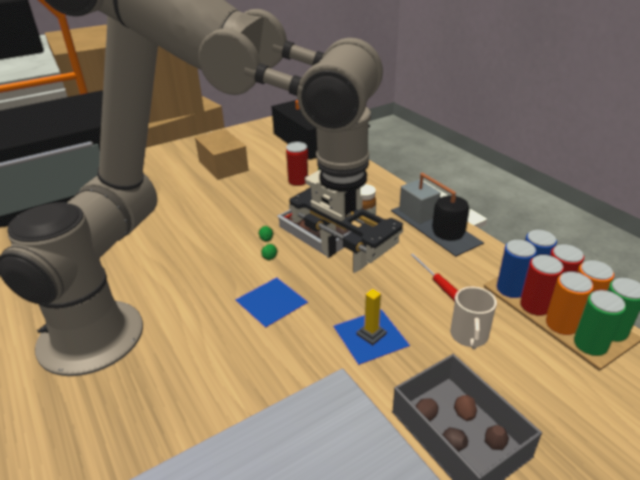

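There's a blue sliver at the right edge of the wrist picture, about (637,295). I need to rule out a third mat further right before handing in.

Run:
```python
from h import *
f=dict(np.load("w12.npz")); im=f["im"]
for u,v in [(638,290),(638,300),(637,310),(630,210),(460,250)]: print((u,v),im[v,u],fishplane(f,u,v,.004),fishcloud(f)[v,u])
c=np.array([fishplane(f,u,v,.004)[:2] for u,v in [(296,74),(397.5,115),(357,214.5),(255,175)]]); print("mat",c.mean(0),np.linalg.norm(np.roll(c,-1,0)-c,axis=1))
c=np.array([fishplane(f,u,v,.014)[:2] for u,v in [(305,121),(349,121),(349,164),(303,163)]]); print("plate",c.mean(0))
print("handle top",fishplane(f,326.5,137.5,.119))
cv2.imwrite("pics/w12c.png",cv2.resize(im[180:400,460:640],(655,600 if 0 else 800))[:600])
cv2.imwrite("pics/w12d.png",cv2.resize(im[230:340,540:640],(545,600)))
```

```text
(638, 290) [131 190 227] [ 0.42437158 -0.83712135  0.004     ] [ 4.23887762e-01 -8.41640900e-01  4.43638532e-04]
(638, 300) [192  89  27] [ 0.40931703 -0.84711041  0.004     ] [ 0.32818552 -1.45194901 -0.46272945]
(637, 310) [61 84 97] [ 0.39348272 -0.85501786  0.004     ] [ 0.46395355 -0.42086927  0.33396144]
(630, 210) [60 56 57] [ 0.53072414 -0.75794428  0.004     ] [ 0.52285377 -0.69348077  0.06412786]
(460, 250) [51 51 51] [ 0.41327728 -0.50610885  0.004     ] [ 0.41585141 -0.49919776  0.01970642]
mat [ 0.49156862 -0.32896856] [0.1167468  0.11713488 0.11864025 0.11805216]
plate [ 0.49284351 -0.32874284]
handle top [ 0.49239292 -0.32850425  0.119     ]
```

View pics/w12d.png

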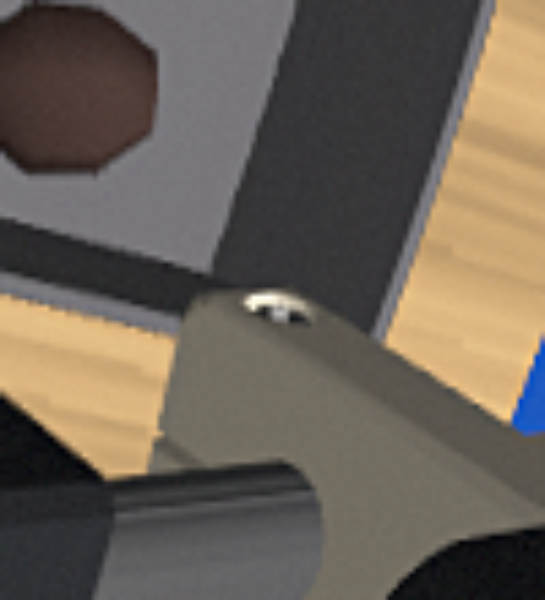

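Emit:
send_rows(
  motion=[
    {"hand": 0.2, "slide": [0, 40, 20], "spin": 0},
    {"hand": 0.2, "slide": [0, 40, 20], "spin": 0},
    {"hand": 0.2, "slide": [0, 40, 20], "spin": 0},
    {"hand": 0.2, "slide": [0, 30, 0], "spin": 0},
  ],
)

```text
time: 18.55
tool_pos: [0.3934, -0.5051, 0.2363]
tool_rot: [-2.777, 1.541, 0.606]
contact_force: [0.6, -0.2, 0.4]
opening: 0.055
```

Run:
```python
from settle import *
settle(3,'wrist','w13'); go(.4,-.4,.2)
f=dict(np.load("w13.npz")); W=fishcloud(f); hsv=cv2.cvtColor(f["im"],cv2.COLOR_BGR2HSV)
m=((hsv[...,0]>100)&(hsv[...,0]<125)&(hsv[...,1]>180)).astype(np.uint8); n,l,st,c=cv2.connectedComponentsWithStats(m)
for i in range(1,n):
    if st[i,4]>40: print(st[i],np.nanmedian(W[l==i],0))
```

```text
t 18.7 pos [ 0.3948 -0.5035  0.2352] yaw_y -76.16 tilt [ 0.0244  0.0188 -0.9995] F [-0.4  0.3 -0.3] open 0.0552 q [-1.04  0.55  1.16  0.03  1.43  0.28]
slide [ 37.3 -98.8 -28.8] spin 0
[ 130   39  128  128 6294] [ 0.50581879 -0.33198573  0.00427863]
[  10  129   60   93 5178] [ 0.37161597 -0.12342197  0.0041479 ]
[ 576  254   64   55 1843] [ 0.36678138 -1.41920594 -0.46205919]
```

View pics/w13.png

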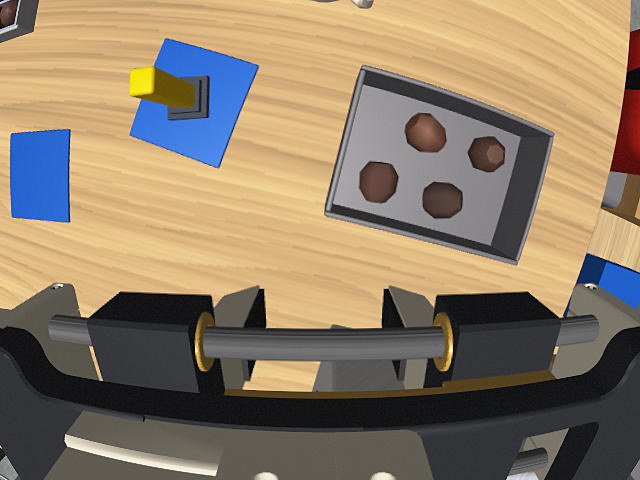

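The blue sliver is a bin 0.46 m below bench level and off the bench, so not a mat. The tamper stands on the right mat, near its centre, and the gripper is clear.

Run:
```python
from h import *
W=np.load("t12.npy"); k=np.load("tray.npz"); P=W[185:265,205:330].reshape(-1,3); P=P[np.isfinite(P[:,2])]; print("tray max z",np.percentile(P[:,2],[99,99.8]))
print(observe()["time"],job.hand_in())
```

```text
tray max z [0.04801479 0.05051991]
the job is handed in; nothing more can be done
18.7 None
```

I pressed both high rocks down to the tray floor with the tamper, stood it on the right-hand blue mat, let go and backed off. The job was handed in at 18.7 s of the 64 s allowed, and no verdict was reported.

- **Rocks:** I pressed the near channel's second rock first, then the far channel's third.

| Rock | Hold | Highest reading | Top after (before) |
|---|---|---|---|
| Near channel, second | about 14.5 N for 0.6 s | about 27 N for one reading, on reaching the floor | 49 mm (71 mm) |
| Far channel, third | about 14 to 15.5 N for nearly 1 s | about 19 N | 42 mm (61 mm) |

- **Close to the limit:** The 27 N reading is near the 30 N cracking limit, and the force between readings was not seen. I saw no damage in the pictures.
- **Tray:** Both red end plates moved in, and all eight rocks sit level. The final top view has nothing in the tray above about 50 mm.
- **Tamper:** It stands upright about 1 mm from the mat's centre by the wrist camera. Setting it down pressed the mat with about 24 N for a moment.
- **Mats:** There were two, and I used the one farther right. A third blue patch seen at the end was a bin below bench level.
- **Disagreements:** The top camera read positions 2 to 3 mm off in y compared with the wrist camera, so I used the wrist views. The tool slowly tilted by about 1.7° over the run. The tamper stayed within about 0.5° of upright in the grip and looks flat on the mat.
- **Other things:** In the last pictures nothing else had moved.

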